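# Fit the two keyed tube paddles on the slanted mixer

### The arm

A 7-joint arm with a two-finger parallel gripper is mounted at the origin on the work surface. World frame = base frame: x ahead of the robot, y to its left, z up, the work surface at z = 0. Lengths are in m, angles in rad, forces in N, time in s.
With the tool pointing down it reaches from about 0.425 to 0.925 m from the base axis. Payload 6.8 kg.
Tool frame: the origin (TCP) lies between the finger pads; the fingertips stand 25 mm ahead of it and the grasp point (between the pads) lies 6 mm ahead of it (arm.nose_length is the z of the fingertips in the tool frame, in m); z points along the fingers, y is the direction in which the jaws open and shut (so a half turn about z gives the same grasp; the last joint's range is limited). The gripper opens to 88 mm and grips with 3 to 60 N. Pads are 20 mm wide; open, the fingers measure 115 mm over their backs; the gripper's body (75 mm by 178 mm) begins 61 mm behind the grasp point.
Start: joints at [1.225, 0.477, 0.022, 1.555, -0.011, 1.109, -0.083], TCP at [0.159, -0.656, 0.219] pointing down, gripper open.
Joint ranges: [-2.96, 2.96], [-0.34, 2.1], [-1.41, 1.46], [0.24, 2.44], [-1.37, 4.51], [0.17, 1.92], [-2.96, 2.96]. Speed limits (rad/s): [2.39, 2.39, 3.14, 3.14, 3.14, 3.14, 3.14].

### API

Orientations are given as [roll, pitch, yaw] about the fixed x, y, z axes, in that order (R = Rz(yaw) Ry(pitch) Rx(roll)).
In Python, from cell import telemetry, cams, close_job, arm gives the robot as it stands. The module is installed in compiled form; this text tells all that it offers.
- The arm moves only by the tool send_rows, never from a script. Its argument "moves" is a list of rows, each a list of 3 entries, a list of its own where there are three numbers: the shift along the tool's x, y, z in mm, then the turn, a rotation vector about the tool's x, y, z in degrees, then the closure, from 0 (fully open) to 1 (shut). A call has 1 to 5 rows; each row shifts and turns the pose as measured when the row begins, along the tool's axes as they then stand; what a row does not reach is not made up. A row lasts 1/12 s, in which the tool goes at most 41.7 mm and 7.16 degrees, less where a joint would pass 70% of its speed; a pose out of reach is approached as far as the arm can. A call with a gripper value outside its range is refused whole. The fingers move at their own pace and stop on an object; "squeeze" is the grip in N (left out, the last holds). Time passes only in rows, so rows that do not move let the fingers close. It gives the time, the measured TCP pose, the force and the opening at its end, in the units of the state.
- telemetry.read_state(): the state, without advancing time (a new reading comes with each control period).
- cams.snapshot(name): name is "scene" or "side" or "wrist"; returns the picture (384x512x3 uint8, red, green, blue); there is no depth.
- cams.camera_params(name): a dict with "K" (3x3 intrinsics, pixels), "xyz" and "orientation" of the camera in the world. Camera axes: x right, y down, z forward; pixel columns grow to the right and rows downward; lengths in m; the calibration is good to about 2 mm. A picture is of the moment at which its call begins: read the wrist's pose just before it. camera_params takes no time and is no camera call; for the wrist camera it gives the pose at the moment of the call.
- close_job(): hands the job in, once; it reports no verdict.
The state is a dict: "time": time; "qpos": joint angles; "dq": joint speeds; "effort": joint torques, N m; "ee_pos": TCP position; "eef_rot": TCP orientation; "contact_force": force on the tool from outside, world axes, zero at the start; "torque": the same for the moment, N m; "gripper_width": finger opening in m.
Only numpy, scipy, OpenCV 4.12 (cv2) and the standard library are available. Lean on these libraries where they do the work, as an engineer would, in place of code of your own. Each camera call takes 0.05 s, during which the arm holds its last target.

### The job

Set up the slanted tube mixer: fit the long paddle on its D-shaped spindle, turned so that the flat in its bore meets the flat of the spindle, and push it fully home against the shoulder, hub uppermost. Then fit the short paddle the same way, fully down on the long paddle's hub. Leave both let go and at rest on the spindle, and leave the bottle, the tube rack and the tip box where they are.

Things in the scene. Friction and masses are not known exactly. Their poses are not given: they have to be found in the camera images.
- mixer: White wedge-shaped tube mixer fixed to the bench, 200 (x) x 150 (y) mm, 35 mm high in front, 133 mm at the back (+x); origin centre of its underside, z up. Its top slopes by 30 degrees, and the spindle stands square to it, so it leans 30 degrees from vertical to the mixer's -x side, roughly towards the robot.
- spindle: Steel D-post on the mixer, leaning 30 degrees. Origin: on its axis, top of the dark shoulder disc (54 mm diameter, 14 mm thick; the mixer's sloping top is 20 mm below). z: up the post. Post diameter 32 mm, with a flat 8 mm from the axis looking along +x, over its whole length. Gear friction (0.6 N m) holds its angle, which differs each time.
- spindle_tip (a point): Centre of the flat end of the D-post, 70 mm up the spindle's z from its origin; axes as the spindle's. The last 10 mm of the post taper in by 5 mm all round, the flat too.
- long_paddle: Long aluminium paddle, 150 mm (y) x 60 mm (x) x 8 mm, about 220 g, tube holes at both ends; at first flat on the bench, hub up. D-bore right through plate and hub at the centre: diameter 34.4 mm with a flat 9.2 mm from centre on the +x side. Origin: bore centre, underside; z towards hub. Home: on the shoulder, origin and axes at the spindle's. Friction stops it sliding down the post: push it.
- long_hub (a point): Centre of the top of the long paddle's square hub, 46 x 46 mm, sides parallel to the plate's edges; it stands in the middle of the plate, top 40 mm above the paddle's underside. Axes as the paddle's. A tab, 12 mm out and 18 mm wide, on the middle of the plate's +x edge marks the side of the bore's flat.
- short_paddle: Short aluminium paddle, 100 mm (y) x 60 mm (x) x 8 mm, about 180 g, tube holes at both ends; at first flat on the bench, hub up. D-bore right through plate and hub at the centre: diameter 34.4 mm with a flat 9.2 mm from centre on the +x side. Origin: bore centre, underside; z towards hub. Home: on the long one's hub, 40 mm up the spindle's z, axes as the spindle's. Friction stops it sliding down the post: push it.
- short_hub (a point): Centre of the top of the short paddle's square hub, 46 x 46 mm, sides parallel to the plate's edges; it stands in the middle of the plate, top 40 mm above the paddle's underside. Axes as the paddle's. A tab, 12 mm out and 18 mm wide, on the middle of the plate's +x edge marks the side of the bore's flat.
- spray_bottle: White bystander bottle, 58 mm diameter, 170 mm high, standing on the bench; origin centre of its foot. Leave alone.
- tube_rack: Bystander white wire tube rack, 100 x 200 mm, 65 mm high, with two capped tubes up to 115 mm high; origin centre of its underside. Leave alone.
- tip_box: Bystander clear box with grey lid, 115 x 90 mm, 77 mm high; origin centre of its underside. Leave alone.
Things that resemble listed ones, but are neither listed nor needed, are in the scene too. Leave any red or turquoise look-alike of the long_paddle alone.

How it is judged:
By the outcome, as a careful person would: the job done as asked, in the order asked, and still so for the second after the job is handed in, with the robot touching nothing.
It also fails if it takes over 67 s, if anything falls off the work surface, if the arm or the gripper's body presses on something with over 40 N, if the wrist force passes 120 N, or if a joint passes its speed limit or range.

## Working session

There is one attempt and no reset: what is moved stays moved. The work goes in short steps, Python scripts to look and compute and a tool call to move; the robot and the scene stay as the last step left them, time stands still between calls to the robot, and variables do not carry over. Pictures are saved under pics/ and viewed, and the job is handed in when it is done.

Besides the shell and the picture viewer there is one more tool, called after ">>>" as name([rows], argument=value, ...), one row to a line, values as JSON. send_rows: Moves the arm, as the interface text tells. Its arguments: {"type":"object","properties":{"moves":{"type":"array"},"squeeze":{"type":"number"}},"required":["moves"]}

```bash
mkdir -p pics; ls; python3 - <<'E'
from cell import telemetry, cams, arm
import cv2,numpy as np
np.set_printoptions(precision=4,suppress=True)
print(telemetry.read_state())
print([a for a in dir(arm) if a[0]!='_'])
for n in ("scene","side","wrist"):
    p=cams.camera_params(n); print(n,p)
    im=cams.snapshot(n); cv2.imwrite(f"pics/{n}0.png",im[:,:,::-1])
E
```

```text
pics
{'time': 0.0, 'qpos': array([ 1.2249,  0.4778,  0.0223,  1.5564, -0.0115,  1.1093, -0.0831]), 'dq': array([ 0.0007, -0.0007, -0.0005, -0.0002, -0.    , -0.0009,  0.001 ]), 'effort': array([ -0.0007, -58.2859,   1.5337, -27.2614,  -0.0545,   0.0171,
         0.0002]), 'ee_pos': array([ 0.1588, -0.6554,  0.2176]), 'eef_rot': array([-3.1398,  0.0001,  0.2378]), 'contact_force': array([ 0.1108, -0.3427,  0.4448]), 'torque': array([-0.041 ,  0.0315,  0.0112]), 'gripper_width': 0.08800605139505328}
['PlanningError', 'nose_length']
scene {'K': array([[356.9443,   0.    , 250.2454],
       [  0.    , 356.9443, 188.8049],
       [  0.    ,   0.    ,   1.    ]]), 'xyz': array([1.1736, 0.4294, 1.1032]), 'orientation': array([-2.4799,  0.0127,  2.1618])}
side {'K': array([[352.3601,   0.    , 256.9235],
       [  0.    , 352.3601, 191.7191],
       [  0.    ,   0.    ,   1.    ]]), 'xyz': array([0.0273, 0.5532, 1.0113]), 'orientation': array([-2.4351,  0.0129, -2.405 ])}
wrist {'K': array([[287.7817,   0.    , 254.8397],
       [  0.    , 287.7817, 190.2236],
       [  0.    ,   0.    ,   1.    ]]), 'xyz': array([ 0.2276, -0.6393,  0.3837]), 'orientation': array([ 2.8821,  0.0016, -1.3318])}
```

View pics/scene0.png

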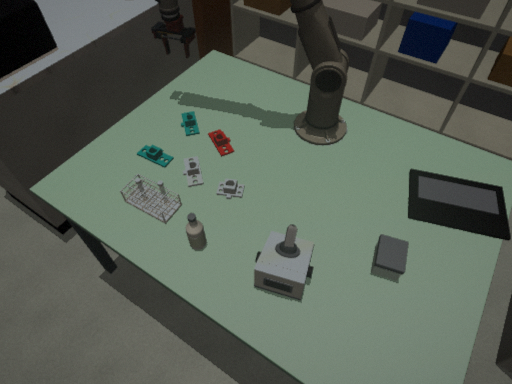

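View pics/side0.png

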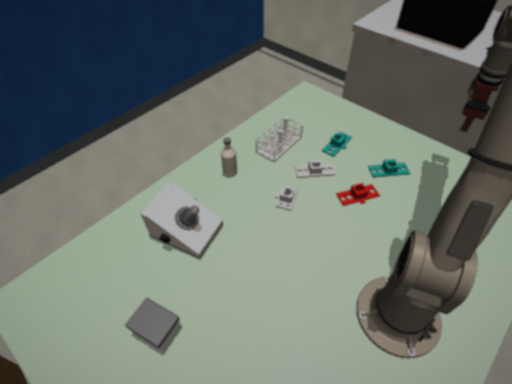

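View pics/wrist0.png

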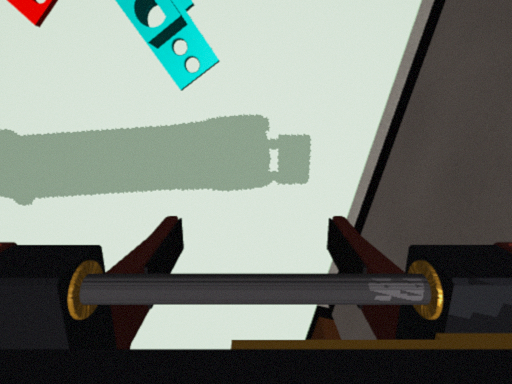

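```bash
cat > h.py <<'E'
import numpy as np, cv2
from scipy.spatial.transform import Rotation as R
from cell import telemetry, cams
np.set_printoptions(precision=4,suppress=True)
def P(n):
    p=cams.camera_params(n); return p["K"],R.from_euler('xyz',p["orientation"]).as_matrix(),np.array(p["xyz"])
def proj(c,X):
    K,Rm,t=c; q=(np.atleast_2d(X)-t)@Rm; q=q/q[:,2:]; return (q@K.T)[:,:2]
def ray(c,uv):
    K,Rm,t=c; uv=np.atleast_2d(uv).astype(float); d=np.c_[uv,np.ones(len(uv))]@np.linalg.inv(K).T@Rm.T
    return t,d/np.linalg.norm(d,axis=1,keepdims=True)
def onz(c,uv,z):
    t,d=ray(c,uv); return t+d*((z-t[2])/d[:,2])[:,None]
def tri(c1,u1,c2,u2):
    a,d=ray(c1,u1); b,e=ray(c2,u2); d=d[0];e=e[0]
    A=np.c_[d,-e]; s=np.linalg.lstsq(A,b-a,rcond=None)[0]
    p,q=a+d*s[0],b+e*s[1]; return (p+q)/2,np.linalg.norm(p-q)
E
python3 - <<'E'
from h import *
s=P("scene"); d=P("side")
for nm,a,b,z in [("greylong",(193,169),(315,167),.03),("greyshort",(231,187),(288,195),.03),("turqA",(190,122),(389,167),.03),("turqB",(155,154),(338,140),.03),("red",(221,140),(359,191),.03),("tip",(293,230),(194,208),.2),("bottle top",(192,217),(228,142),.17),("box",(392,246),(154,317),.077)]:
    print(nm,onz(s,a,z),onz(d,b,z),tri(s,a,d,b))
print(proj(s,telemetry.read_state()['ee_pos']),proj(d,telemetry.read_state()['ee_pos']))
a=cv2.imread("pics/scene0.png"); b=cv2.imread("pics/side0.png")
A=cv2.resize(a[100:300,110:330],None,fx=3.5,fy=3,interpolation=cv2.INTER_CUBIC)
A=cv2.resize(a[100:300,110:330],(660,600),interpolation=cv2.INTER_CUBIC)
B=cv2.resize(b[110:270,130:330],(750,600),interpolation=cv2.INTER_CUBIC)
cv2.imwrite("pics/sA.png",A);cv2.imwrite("pics/dB.png",B)
E
```

```text
greylong [[ 0.5293 -0.2948  0.03  ]] [[ 0.5152 -0.3019  0.03  ]] (array([ 0.5204, -0.3071,  0.0183]), np.float64(0.007504397464805776))
greyshort [[ 0.5203 -0.1142  0.03  ]] [[ 0.5044 -0.1219  0.03  ]] (array([ 0.5103, -0.1257,  0.0169]), np.float64(0.008743824197594069))
turqA [[ 0.3204 -0.4843  0.03  ]] [[ 0.3014 -0.4909  0.03  ]] (array([ 0.3055, -0.5022,  0.0145]), np.float64(0.007217186638488336))
turqB [[ 0.5519 -0.4795  0.03  ]] [[ 0.5368 -0.4928  0.03  ]] (array([ 0.5418, -0.4973,  0.0179]), np.float64(0.011627418285746847))
red [[ 0.3362 -0.2994  0.03  ]] [[ 0.3228 -0.3085  0.03  ]] (array([ 0.3256, -0.3115,  0.02  ]), np.float64(0.008858560163285635))
tip [[0.6543 0.2183 0.2   ]] [[0.5956 0.2156 0.2   ]] (array([0.6268, 0.2025, 0.155 ]), np.float64(0.01051117188196188))
bottle top [[ 0.7696 -0.0756  0.17  ]] [[ 0.7519 -0.0759  0.17  ]] (array([ 0.7632, -0.0844,  0.1564]), np.float64(0.002634343973793091))
box [[0.4604 0.4851 0.077 ]] [[0.4815 0.4815 0.077 ]] (array([0.4728, 0.4835, 0.095 ]), np.float64(0.0011974299466344543))
[[177.4961  55.3027]] [[463.6448 123.4462]]
```

View pics/sA.png

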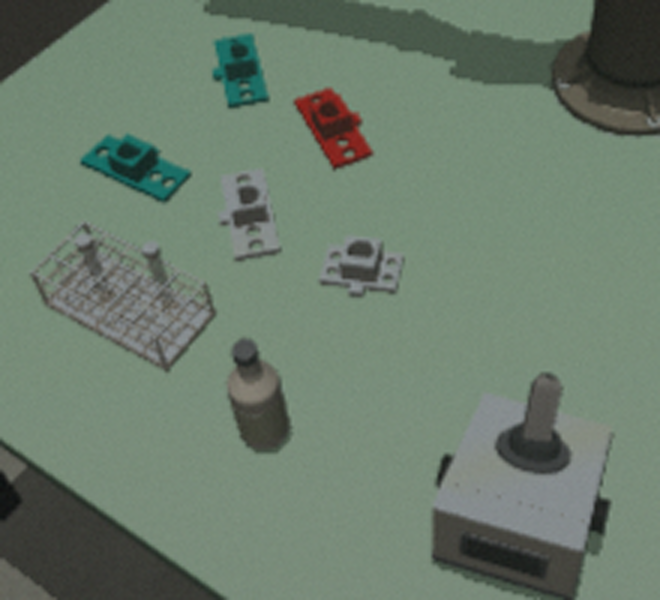

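View pics/dB.png

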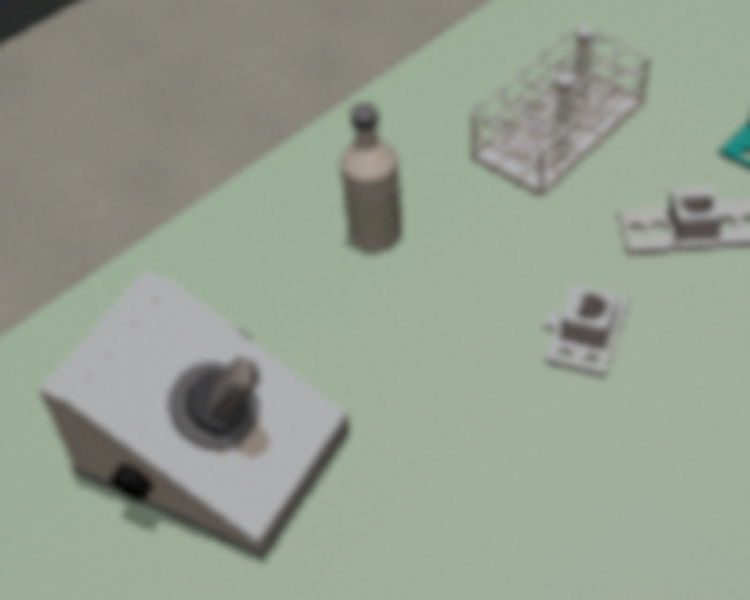

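Look-alikes of the long paddle in the scene picture are grey long (193,171), grey short (231,188), red (221,142), turquoise A (190,123) and turquoise B (155,155). By the description I choose the grey one at (193,171) as the long paddle, and (231,188), which is about 100 mm long, as the short one. Next I'll move above them for a close wrist view.

>>> send_rows([
  [[30,-24,-6],[0,0,0],0],
  [[30,-24,-6],[0,0,0],0],
  [[30,-24,-6],[0,0,0],0],
  [[30,-24,-6],[0,0,0],0],
  [[30,-24,-6],[0,0,0],0],
])

```text
time: 0.57
ee_pos: [0.2703, -0.5043, 0.2438]
eef_rot: [-3.136, 0.007, 0.22]
contact_force: [0.4, 0.2, -0.4]
gripper_width: 0.0881
```

>>> send_rows([
  [[30,-24,-6],[0,0,0],0],
  [[30,-24,-6],[0,0,0],0],
  [[30,-24,-6],[0,0,0],0],
  [[30,-24,-6],[0,0,0],0],
  [[30,-24,-6],[0,0,0],0],
])

```text
time: 0.98
ee_pos: [0.3939, -0.3457, 0.274]
eef_rot: [-3.136, 0.009, 0.219]
contact_force: [0.6, -0.6, 0.6]
gripper_width: 0.088
```

>>> send_rows([
  [[30,-24,-6],[0,0,0],0],
  [[30,-24,-6],[0,0,0],0],
  [[30,-24,-6],[0,0,0],0],
  [[30,-24,-6],[0,0,0],0],
  [[0,0,0],[0,0,0],0],
])

```text
time: 1.4
ee_pos: [0.4982, -0.2108, 0.2999]
eef_rot: [-3.134, 0.005, 0.229]
contact_force: [0.0, -0.1, 0.2]
gripper_width: 0.088
```

```bash
python3 - <<'E'
from h import *
st=telemetry.read_state(); print(st['time'],st['ee_pos'],st['eef_rot'],st['qpos'],abs(st['dq']).max())
w=P("wrist"); im=cams.snapshot("wrist"); cv2.imwrite("pics/w1.png",im[:,:,::-1])
np.savez("w1.npz",K=w[0],R=w[1],t=w[2])
print(proj(w,[[.515,-.302,.04],[.504,-.122,.04]]))
E
```

```text
1.4 [ 0.4982 -0.2108  0.2999] [-3.1341  0.0049  0.2294] [ 0.519   0.2068 -0.2711  1.7536  0.0545  1.1969 -1.1083] 0.07053971945875118
[[317.9621 164.9802]
 [198.0886 144.3767]]
```

View pics/w1.png

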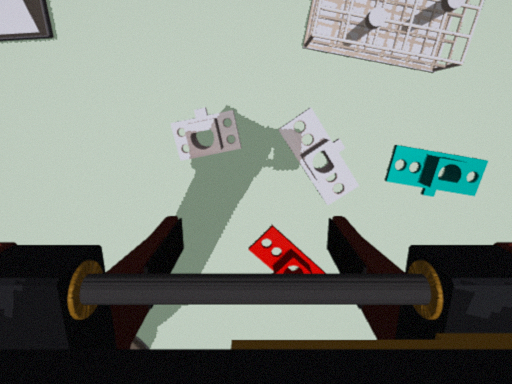

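The wrist view shows the grey long paddle at about (318,157) with its tab at upper right (338,146). The grey short paddle is at about (206,135) with its tab up at (201,114). I'll check both in a crop.

```bash
python3 - <<'E'
from h import *
a=cv2.imread("pics/w1.png")
A=cv2.resize(a[95:215,160:370],(798,456),interpolation=cv2.INTER_CUBIC)
cv2.imwrite("pics/w1c.png",A)
E
```

```text
(no output)
```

View pics/w1c.png

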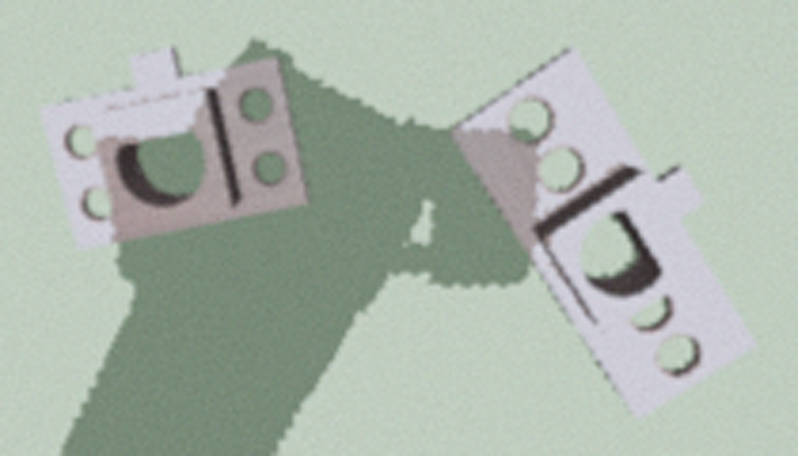

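```bash
python3 - <<'E'
from h import *
d=np.load("w1.npz"); w=(d['K'],d['R'],d['t'])
for nm,c,tab in [("long",[(573,48),(455,128),(637,415),(753,345)],(690,192)),("short",[(42,106),(275,57),(308,203),(82,247)],(154,62))]:
    c=np.array(c)/3.8+(160,95)-.37; X=onz(w,c,.008)[:,:2]; t=onz(w,np.array(tab)/3.8+(160,95)-.37,.008)[0,:2]
    m=X.mean(0); L=[np.linalg.norm(X[i]-X[(i+1)%4]) for i in range(4)]
    # long direction
    i=int(np.argmax(L)); e=X[(i+1)%4]-X[i]; f=X[(i+2)%4]-X[(i+3)%4]; y=(e/np.linalg.norm(e)+f/np.linalg.norm(f)); ang=np.degrees(np.arctan2(y[1],y[0]))
    xa=ang-90
    v=t-m
    if np.dot(v,[np.cos(np.radians(xa)),np.sin(np.radians(xa))])<0: xa+=180
    print(nm,m,np.array(L),"x-axis yaw",xa,"tab vec",v,np.degrees(np.arctan2(v[1],v[0])))
E
```

```text
long [ 0.5229 -0.3088] [0.0563 0.1481 0.0573 0.1485] x-axis yaw -42.77244815816809 tab vec [ 0.0269 -0.0278] -45.9923315371601
short [ 0.516  -0.1261] [0.0975 0.06   0.0975 0.0593] x-axis yaw 24.404425193463453 tab vec [0.0342 0.0156] 24.56893180107453
```

```bash
python3 - <<'E'
from h import *
s=P("scene"); d=P("side")
f=lambda q:np.array(q)/3+(110,100)-.33
hi=onz(s,f([(435,508),(583,545)]),.133); lo=onz(s,f([(487,393),(611,432)]),.035)
print(hi,lo)
g=lambda q:np.array(q)/3.75+(130,110)-.37
hi2=onz(d,g([(42,390),(150,270)]),.133); lo2=onz(d,g([(262,543),(348,418)]),.035); print(hi2,lo2)
for h,l in((hi,lo),(hi2,lo2)):
    e=h[0]-h[1]; e2=l[0]-l[1]; x=h.mean(0)-l.mean(0); print(np.degrees(np.arctan2(x[1],x[0])),np.degrees(np.arctan2(e[1],e[0])),np.degrees(np.arctan2(e2[1],e2[0])),np.linalg.norm(e),np.linalg.norm(x[:2]),(h.mean(0)+l.mean(0))/2)
# tip centre tri
print(tri(s,f((545,380)),d,g((242,370))))
E
```

```text
[[0.7933 0.175  0.133 ]
 [0.7472 0.3136 0.133 ]] [[0.6018 0.1203 0.035 ]
 [0.5684 0.2637 0.035 ]]
[[0.7504 0.3133 0.133 ]
 [0.7896 0.1678 0.133 ]] [[0.557  0.2588 0.035 ]
 [0.5958 0.1198 0.035 ]]
15.764190446237537 -71.58472950660065 -76.86637864470151 0.14610980741648277 0.1923860158348852 [0.6777 0.2181 0.084 ]
14.8270677963348 105.07548369416006 105.63086843212615 0.15068101828814107 0.2002608376587213 [0.6732 0.2149 0.084 ]
(array([0.6226, 0.1987, 0.1598]), np.float64(0.0011106777481413414))
```

```bash
cat >> h.py <<'E'
def tool():
    st=telemetry.read_state(); return st['ee_pos'],R.from_euler('xyz',st['eef_rot']),st
def plan(pt,Rt,n=None,step=38.,ang=6.8):
    p,r,st=tool(); pt=np.array(pt)
    rv=(r.inv()*Rt).as_rotvec(); D=np.linalg.norm(pt-p)*1000; A=np.degrees(np.linalg.norm(rv))
    if n is None: n=max(1,int(np.ceil(max(D/step,A/ang))))
    print(f"from {p} {r.as_euler('xyz')} D={D:.1f}mm A={A:.1f}deg n={n}")
    print("step rot(deg) each:",np.round(np.degrees(rv)/n,2))
    for k in range(n):
        rk=r*R.from_rotvec(rv*k/n); print(k,np.round(rk.inv().apply((pt-p)/n)*1000,1))
MY=np.radians(15.3)
NX=R.from_euler('z',MY).apply([-.5,0,np.sqrt(.75)])
def Rsp(phi): # tool coaxial pointing down the post; phi: tool x turned about spindle z from mixer upslope, rad
    return R.from_euler('z',MY)*R.from_euler('y',-np.pi/6)*R.from_euler('z',phi)*R.from_euler('x',np.pi)
E
python3 - <<'E'
from h import *
print(NX)
plan(np.array([.6226,.1987,.16])+.16*NX,Rsp(0))
E
```

```text
[-0.4823 -0.1319  0.866 ]
from [ 0.496  -0.214   0.2992] [-3.135   0.0074  0.2267] D=394.7mm A=30.5deg n=11
step rot(deg) each: [ 0.02  2.76 -0.21]
0 [ 12.4 -33.7   0.2]
1 [ 12.5 -33.6   0.8]
2 [ 12.6 -33.6   1.4]
3 [ 12.6 -33.5   2. ]
4 [ 12.6 -33.5   2.7]
5 [ 12.6 -33.4   3.3]
6 [ 12.5 -33.4   3.9]
7 [ 12.5 -33.3   4.5]
8 [ 12.4 -33.3   5.1]
9 [ 12.2 -33.2   5.7]
10 [ 12.1 -33.2   6.3]
```

>>> send_rows([
  [[12.5,-34,0],[0,2.8,-0.2],0],
  [[12.5,-34,1],[0,2.8,-0.2],0],
  [[12.5,-34,1.5],[0,2.8,-0.2],0],
  [[12.5,-34,2],[0,2.8,-0.2],0],
  [[12.5,-34,2.7],[0,2.8,-0.2],0],
])

```text
time: 1.87
ee_pos: [0.5184, -0.0401, 0.2961]
eef_rot: [-3.139, -0.242, 0.227]
contact_force: [1.1, 0.3, -0.4]
gripper_width: 0.0877
```

>>> send_rows([
  [[12.5,-34,3],[0,2.8,-0.2],0],
  [[12.5,-34,4],[0,2.8,-0.2],0],
  [[12.5,-34,4.5],[0,2.8,-0.2],0],
  [[12.5,-34,5],[0,2.8,-0.2],0],
  [[12.5,-34,6],[0,2.8,-0.2],0],
])

```text
time: 2.28
ee_pos: [0.5428, 0.1411, 0.2959]
eef_rot: [3.136, -0.498, 0.237]
contact_force: [0.5, -1.1, -0.0]
gripper_width: 0.0878
```

>>> send_rows([
  [[12.5,-33,6],[0,2.8,-0.2],0],
  [[0,0,0],[0,0,0],0],
])

```text
time: 2.45
ee_pos: [0.5469, 0.1811, 0.2964]
eef_rot: [3.135, -0.551, 0.246]
contact_force: [-0.5, 1.0, 0.9]
gripper_width: 0.0878
```

```bash
python3 - <<'E'
from h import *
plan(np.array([.6226,.1987,.16])+.16*NX,Rsp(0)); print(tool()[2]['qpos'])
w=P("wrist"); im=cams.snapshot("wrist"); cv2.imwrite("pics/w2.png",im[:,:,::-1])
np.savez("w2.npz",K=w[0],R=w[1],t=w[2])
E
```

```text
from [0.5469 0.1811 0.2964] [ 3.1353 -0.5507  0.2458] D=4.4mm A=2.1deg n=1
step rot(deg) each: [ 0.98 -1.55 -1.05]
0 [-0.8  3.1 -3. ]
[ 0.1356  0.0175 -0.6428  2.0961  0.3086  0.5172 -2.06  ]
```

View pics/w2.png

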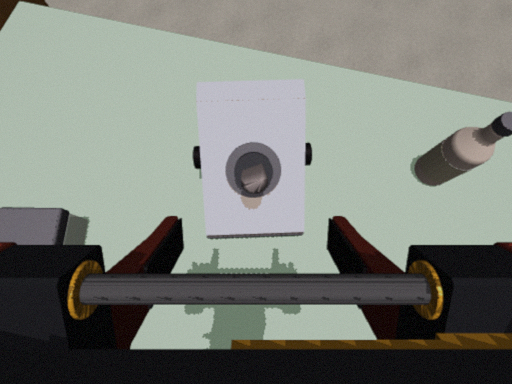

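```bash
python3 - <<'E'
from h import *
a=cv2.imread("pics/w2.png")
A=cv2.resize(a[135:215,215:295],(600,600),interpolation=cv2.INTER_CUBIC)
A=np.clip(A.astype(float)*1.4,0,255).astype(np.uint8)
cv2.imwrite("pics/w2c.png",A)
E
```

```text
(no output)
```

View pics/w2c.png

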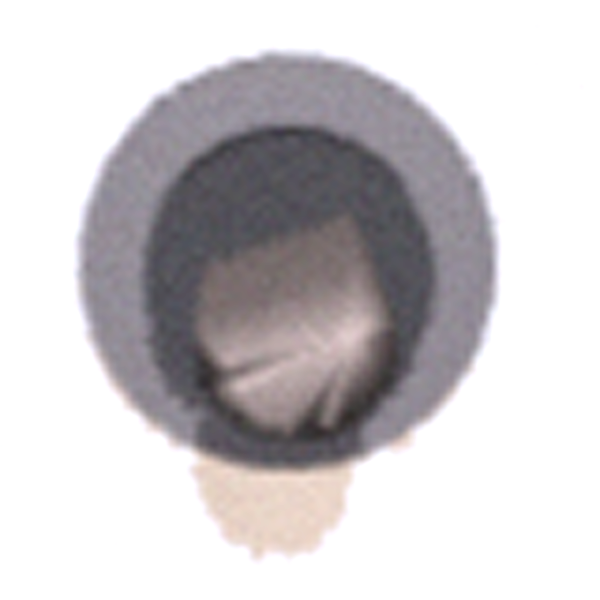

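```bash
python3 - <<'E'
from h import *
plan(np.array([.6226,.1987,.16])+.055*NX,Rsp(0))
d=np.load("w2.npz"); w=(d['K'],d['R'],d['t'])
# predicted tip & origin pixel
t=np.array([.6226,.1987,.16]); q=proj(w,[t,t-.07*NX]); print(q,(q-(215,135))*7.5)
E
```

```text
from [0.547  0.1779 0.2959] [ 3.1329 -0.5474  0.2457] D=101.9mm A=2.1deg n=3
step rot(deg) each: [ 0.37 -0.45 -0.35]
0 [-0.8 -0.7 33.9]
1 [-0.5 -0.5 34. ]
2 [-0.3 -0.3 34. ]
[[255.1402 181.7972]
 [254.2664 171.6242]] [[301.0514 350.9787]
 [294.4982 274.6815]]
```

>>> send_rows([
  [[-1,-1,35],[0.4,-0.5,-0.4],0],
  [[0,0,35],[0.4,-0.5,-0.4],0],
  [[0,0,34],[0.4,-0.5,-0.4],0],
  [[0,0,0],[0,0,0],0],
])

```text
time: 2.83
ee_pos: [0.6022, 0.1826, 0.205]
eef_rot: [3.132, -0.522, 0.267]
contact_force: [0.7, -0.5, -0.7]
gripper_width: 0.0881
```

```bash
python3 - <<'E'
from h import *
plan(np.array([.6226,.1987,.16])+.055*NX,Rsp(0))
w=P("wrist"); im=cams.snapshot("wrist"); cv2.imwrite("pics/w3.png",im[:,:,::-1])
np.savez("w3.npz",K=w[0],R=w[1],t=w[2])
t=np.array([.6226,.1987,.16]); q=proj(w,[t,t-.07*NX]); print(q)
A=cv2.resize(im[150:250,205:305,::-1],(600,600),interpolation=cv2.INTER_CUBIC)
A=np.clip(A.astype(float)*1.4,0,255).astype(np.uint8); print((q-(205,150))*6)
cv2.imwrite("pics/w3c.png",A)
E
```

```text
from [0.6022 0.1826 0.205 ] [ 3.1324 -0.522   0.2673] D=11.0mm A=0.5deg n=1
step rot(deg) each: [0.52 0.09 0.01]
0 [ -1.8 -10.1  -4.1]
[[241.2878 208.1063]
 [243.8115 186.4162]]
[[217.7265 348.6378]
 [232.8691 218.4971]]
```

View pics/w3c.png

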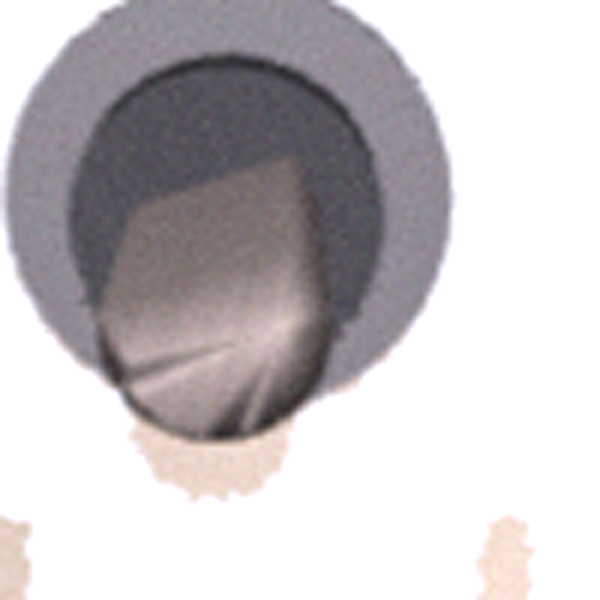

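```bash
python3 - <<'E'
from h import *
d=np.load("w3.npz"); w=(d['K'],d['R'],d['t'])
def onplane(c,uv,p0,n):
    t,dd=ray(c,uv); return t+dd*(((p0-t)@n)/(dd@n))[:,None]
f=lambda q:np.array(q)/6+(205,150)-.42
tip0=np.array([.6226,.1987,.16]); o=tip0-.07*NX
# height of origin plane: slope plane through (centre .084) at +20mm
c=np.array([.675,.2165,.084]); off=(o-c)@NX; print("origin height above slope from tip est",off)
p0=c+.02*NX
pts=onplane(w,f([(135,205),(298,155)]),p0,NX); ctr=onplane(w,f([(227,218)]),p0,NX)[0]
ex=R.from_euler('z',MY).apply([np.sqrt(.75),0,.5]); ey=np.cross(NX,ex)
e=pts[1]-pts[0]; m=pts.mean(0)
def loc(v): return np.array([v@ex,v@ey,v@NX])*1000
print("chord",loc(e),np.linalg.norm(e)); nrm=np.cross(NX,e); nrm/=np.linalg.norm(nrm); nrm*=np.sign((m-ctr)@nrm)
print("phi",np.degrees(np.arctan2(nrm@ey,nrm@ex)),"flat dist",(m-ctr)@nrm*1000, "ctr",ctr,"from slope centre",loc(ctr-c))
print("chord-based centre",m-.008*nrm, "tip",ctr+.07*NX)
d=np.load("w2.npz"); w=(d['K'],d['R'],d['t'])
hi=onz(w,[(197,82),(304,80)],.133); lo=onz(w,[(207,236),(302,233)],.035)
for q in (hi,lo): v=q[0]-q[1]; print(q, np.linalg.norm(v),np.degrees(np.arctan2(v[1],v[0]))-90)
v=hi.mean(0)-lo.mean(0); print(np.degrees(np.arctan2(v[1],v[0])),np.linalg.norm(v[:2]),(hi.mean(0)+lo.mean(0))/2)
E
```

```text
origin height above slope from tip est 0.02343780519590347
chord [  8.7958 -28.1263   0.    ] 0.0294695369527411
phi 17.365747431780196 flat dist 6.951399050251124 ctr [0.6573 0.2098 0.0962] from slope centre [-10.1687  -1.7903  20.    ]
chord-based centre [0.6567 0.209  0.0958] tip [0.6236 0.2006 0.1569]
[[0.7538 0.3146 0.133 ]
 [0.7937 0.1705 0.133 ]] 0.1495185017312531 15.465632634604475
[[0.5611 0.258  0.035 ]
 [0.6005 0.1187 0.035 ]] 0.14480506638028354 15.81539469508526
15.70284994930962 0.20042849293512738 [0.6773 0.2154 0.084 ]
```

```bash
python3 - <<'E'
from h import *
d=np.load("w1.npz"); w=(d['K'],d['R'],d['t'])
print("rack",onz(w,[(305,45),(432,68)],.065),"tubes",onz(w,[(377,17),(451,3)],.115))
c=np.array([.5229,-.3088])
for yaw in(-42.8,47.2):
    a=np.radians(yaw); x=np.array([np.cos(a),np.sin(a)]); y=np.array([np.sin(a),-np.cos(a)])
    print(yaw,[c+sx*.0375*x+sy*.089*y for sx in(1,-1) for sy in(1,-1)])
E
```

```text
rack [[ 0.6621 -0.2361  0.065 ]
 [ 0.6732 -0.4025  0.065 ]] tubes [[ 0.6946 -0.2993  0.115 ]
 [ 0.7251 -0.3716  0.115 ]]
-42.8 [array([ 0.4899, -0.3996]), array([ 0.6109, -0.269 ]), array([ 0.4349, -0.3486]), array([ 0.5559, -0.218 ])]
47.2 [array([ 0.6137, -0.3418]), array([ 0.4831, -0.2208]), array([ 0.5627, -0.3968]), array([ 0.4321, -0.2758])]
```

```bash
sed -i 's/radians(15.3)/radians(15.6)/' h.py; cat >> h.py <<'E'
def Rd(yaw): return R.from_euler('z',np.radians(yaw))*R.from_euler('x',np.pi)
E
python3 - <<'E'
import h
from h import *
p,r,st=tool()
q=p-.08*r.as_matrix()[:,2]
h.tool=lambda:(q,r,st)
plan([.523,-.309,.17],Rd(47.2))
E
```

```text
from [0.5631 0.1729 0.2767] [ 3.132  -0.5244  0.2672] D=495.2mm A=43.7deg n=14
step rot(deg) each: [ 0.63 -2.08 -2.24]
0 [-14.1  32.4   1. ]
1 [-15.3  31.9   1.2]
2 [-16.5  31.3   1.4]
3 [-17.6  30.6   1.7]
4 [-18.7  29.9   2. ]
5 [-19.8  29.2   2.4]
6 [-20.9  28.4   2.8]
7 [-21.8  27.6   3.2]
8 [-22.8  26.8   3.7]
9 [-23.7  25.9   4.3]
10 [-24.5  25.1   4.9]
11 [-25.3  24.1   5.5]
12 [-26.   23.2   6.2]
13 [-26.6  22.3   6.9]
```

>>> send_rows([
  [[0,0,-40],[0,0,0],0],
  [[0,0,-40],[0,0,0],0],
  [[-14,32.5,1],[0.6,-2.1,-2.2],0],
  [[-15,32,1],[0.6,-2.1,-2.2],0],
  [[-16.5,31,1.5],[0.6,-2.1,-2.2],0],
])

```text
time: 3.3
ee_pos: [0.5521, 0.0814, 0.2625]
eef_rot: [3.104, -0.421, 0.397]
contact_force: [0.3, -0.1, 0.4]
gripper_width: 0.0876
```

>>> send_rows([
  [[-17.5,30.5,2],[0.6,-2.1,-2.2],0],
  [[-19,30,2],[0.6,-2.1,-2.2],0],
  [[-20,29,2.5],[0.6,-2.1,-2.2],0],
  [[-21,28.5,3],[0.6,-2.1,-2.2],0],
  [[-22,27.5,3],[0.6,-2.1,-2.2],0],
])

```text
time: 3.72
ee_pos: [0.5343, -0.1025, 0.2343]
eef_rot: [3.084, -0.232, 0.601]
contact_force: [0.4, 0.2, 0.2]
gripper_width: 0.0878
```

>>> send_rows([
  [[-23,27,4],[0.6,-2.1,-2.2],0],
  [[-24,26,4],[0.6,-2.1,-2.2],0],
  [[-24.5,25,5],[0.6,-2.1,-2.2],0],
  [[-25,24,5],[0.6,-2.1,-2.2],0],
  [[-26,23,6],[0.6,-2.1,-2.2],0],
])

```text
time: 4.13
ee_pos: [0.5151, -0.289, 0.2079]
eef_rot: [3.105, -0.038, 0.791]
contact_force: [1.2, -0.2, -0.1]
gripper_width: 0.088
```

```bash
python3 - <<'E'
from h import *
plan([.523,-.309,.12],Rd(47.2))
E
```

```text
from [ 0.5151 -0.289   0.2079] [ 3.1054 -0.0381  0.7906] D=90.5mm A=3.6deg n=3
step rot(deg) each: [ 0.7  -0.72 -0.65]
0 [-4.   5.5 29.4]
1 [-3.7  5.8 29.4]
2 [-3.4  6.1 29.3]
```

>>> send_rows([
  [[-4,6,29],[0.7,-0.7,-0.6],0],
  [[-4,6,29],[0.7,-0.7,-0.6],0],
  [[-3,6,28],[0.7,-0.7,-0.6],0],
  [[0,0,0],[0,0,0],0],
])

```text
time: 4.47
ee_pos: [0.5196, -0.3255, 0.1275]
eef_rot: [3.134, -0.0, 0.809]
contact_force: [-0.5, 1.6, -0.7]
gripper_width: 0.088
```

```bash
python3 - <<'E'
from h import *
plan([.523,-.309,.037],Rd(47.2)); print(tool()[2]['qpos'])
w=P("wrist"); im=cams.snapshot("wrist"); cv2.imwrite("pics/w4.png",im[:,:,::-1])
np.savez("w4.npz",K=w[0],R=w[1],t=w[2])
E
```

```text
from [ 0.5196 -0.3255  0.1275] [ 3.1337 -0.0003  0.8087] D=92.1mm A=1.0deg n=3
step rot(deg) each: [ 0.15 -0.   -0.29]
0 [ 4.7 -3.2 30.2]
1 [ 4.8 -3.1 30.2]
2 [ 4.8 -3.  30.2]
[ 0.7836  0.5067 -0.4357  1.7743  0.2656  0.9109 -0.5288]
```

View pics/w4.png

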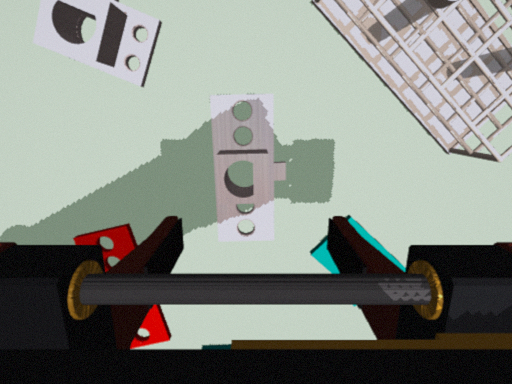

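The close view shows the grey long paddle upright in the picture, with its corners near (211,94), (272,94), (273,240) and (219,241). Its tab is on the right at (281,172), which is tool +y, as wanted. I'll re-measure its centre and angle from this view.

```bash
python3 - <<'E'
from h import *
a=cv2.imread("pics/w4.png")
A=cv2.resize(a[85:250,195:305],(400,600),interpolation=cv2.INTER_CUBIC); cv2.imwrite("pics/w4c.png",A)
E
```

```text
(no output)
```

View pics/w4c.png

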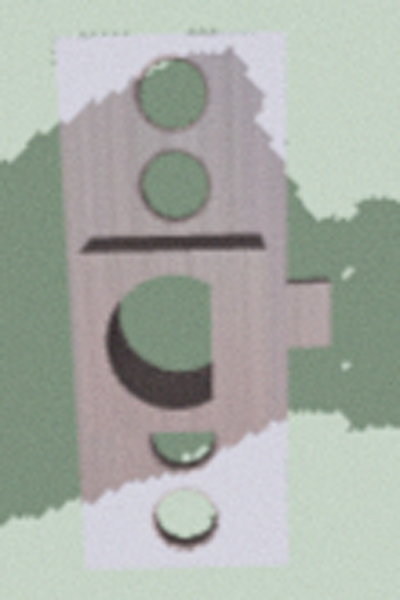

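```bash
python3 - <<'E'
from h import *
d=np.load("w4.npz"); w=(d['K'],d['R'],d['t'])
s=400/110
c=np.array([(57,37),(286,33),(287,562),(84,568)])/s+(195,85)-.36
X=onz(w,c,.008)[:,:2]; print(X,X.mean(0),[np.linalg.norm(X[i]-X[(i+1)%4]) for i in range(4)])
y=X[0]+X[1]-X[2]-X[3]; x=X[1]+X[2]-X[0]-X[3]; print("y dir",np.degrees(np.arctan2(y[1],y[0])),"x dir+90",np.degrees(np.arctan2(x[1],x[0]))+90)
# bore circle on hub top z=.04: leftmost 107, flat 212, top 275,bottom 409
b=onz(w,np.array([(107,342),(160,275),(172,409),(212,342)])/s+(195,85)-.36,.04); print(b)
print(onz(w,np.array([(174,342)])/s+(195,85)-.36,.04))
p,r,_=tool();print(p,r.as_euler('xyz'))
E
```

```text
[[ 0.5509 -0.2341]
 [ 0.5946 -0.2743]
 [ 0.4941 -0.3838]
 [ 0.4494 -0.3436]] [ 0.5223 -0.3089] [np.float64(0.059373257644738435), np.float64(0.1486767864896902), np.float64(0.0600651580528581), np.float64(0.14935688864738633)]
y dir 47.32477913043117 x dir+90 47.707273367674276
[[ 0.5101 -0.2972  0.04  ]
 [ 0.5313 -0.2943  0.04  ]
 [ 0.5097 -0.3207  0.04  ]
 [ 0.5289 -0.3151  0.04  ]]
[[ 0.5221 -0.3086  0.04  ]]
[ 0.5206 -0.3257  0.1303] [ 3.1304 -0.0012  0.8079]
```

>>> send_rows([
  [[7,-5,30],[0.3,0,-0.5],0],
  [[6,-5,25],[0.3,0,-0.5],0],
  [[0,0,0],[0,0,0],0],
])

```text
time: 4.77
ee_pos: [0.525, -0.312, 0.0836]
eef_rot: [3.13, -0.006, 0.822]
contact_force: [-0.3, 0.9, -0.1]
gripper_width: 0.0876
```

```bash
python3 - <<'E'
from h import *
plan([.5222,-.3088,.037],Rd(47.4),1)
E
```

```text
from [ 0.525  -0.312   0.0836] [ 3.1301 -0.0065  0.822 ] D=46.8mm A=0.8deg n=1
step rot(deg) each: [ 0.66 -0.37 -0.3 ]
0 [ 0.2 -4.8 46.5]
```

>>> send_rows([
  [[0,-3,18],[0.4,-0.2,-0.2],0],
  [[0,-2,17],[0.3,-0.2,-0.1],0],
  [[0,0,9],[0,0,0],0],
  [[0,0,0],[0,0,0],0],
])

```text
time: 5.1
ee_pos: [0.5243, -0.3109, 0.0458]
eef_rot: [3.132, -0.002, 0.826]
contact_force: [-0.3, -0.4, 0.1]
gripper_width: 0.0879
```

```bash
python3 - <<'E'
from h import *
plan([.5222,-.3088,.037],Rd(47.4),1)
E
```

```text
from [ 0.5243 -0.3109  0.0458] [ 3.1323 -0.0021  0.8258] D=9.3mm A=0.6deg n=1
step rot(deg) each: [ 0.53 -0.12 -0.08]
0 [ 0.1 -3.1  8.7]
```

>>> send_rows([
  [[0,-3,8],[0.5,0,0],0],
  [[0,-1,2],[0,0,0],0],
  [[0,0,0],[0,0,0],0],
], squeeze=40)

```text
time: 5.35
ee_pos: [0.522, -0.3089, 0.0364]
eef_rot: [3.14, -0.003, 0.825]
contact_force: [0.4, -1.4, 0.1]
gripper_width: 0.0879
```

```bash
python3 - <<'E'
from h import *
plan([.5222,-.3088,.037],Rd(47.4),1)
E
```

```text
from [ 0.522  -0.3089  0.0364] [ 3.1398 -0.0026  0.8251] D=0.6mm A=0.2deg n=1
step rot(deg) each: [ 0.1  -0.15 -0.12]
0 [ 0.2  0.1 -0.6]
```

Well aligned, so I'll close the jaws.

>>> send_rows([
  [[0,0,0],[0,0,0],1],
  [[0,0,0],[0,0,0],1],
  [[0,0,0],[0,0,0],1],
  [[0,0,0],[0,0,0],1],
  [[0,0,0],[0,0,0],1],
], squeeze=50)

```text
time: 5.77
ee_pos: [0.5228, -0.3094, 0.0376]
eef_rot: [3.138, -0.003, 0.825]
contact_force: [-0.4, -0.6, -0.4]
gripper_width: 0.058
```

>>> send_rows([
  [[0,0,0],[0,0,0],1],
  [[0,0,0],[0,0,0],1],
  [[0,0,-15],[0,0,0],1],
  [[0,0,-25],[0,0,0],1],
  [[0,0,-30],[0,0,0],1],
])

```text
time: 6.18
ee_pos: [0.5182, -0.3074, 0.1033]
eef_rot: [-3.133, -0.0, 0.825]
contact_force: [0.2, -0.4, 0.6]
gripper_width: 0.0247
```

```bash
python3 - <<'E'
import h
from h import *
p,r,st=tool(); print(p,r.as_euler('xyz'),st['gripper_width'],st['contact_force'],st['torque'])
o=np.array([.657,.2094,.096]); tip=o+.07*NX; print("tip",tip)
# TCP to hub underside: TCP z .0364 over underside z=0
plan(tip+(.0364+.07)*NX+[0,0,.0],Rsp(np.radians(17.4+90)))
w=P("wrist"); im=cams.snapshot("wrist"); cv2.imwrite("pics/w5.png",im[:,:,::-1])
E
```

```text
[ 0.5182 -0.3074  0.1033] [-3.1333 -0.0004  0.8255] 0.024656691438250205 [ 0.2132 -0.4327  0.6355] [-0.0123 -0.0616  0.0223]
tip [0.6233 0.2    0.1566]
from [ 0.5182 -0.3074  0.1033] [-3.1333 -0.0004  0.8255] D=516.9mm A=80.8deg n=14
step rot(deg) each: [-2.19  0.78 -5.28]
0 [ 28.5 -21.1 -10.2]
1 [ 30.4 -18.  -10.5]
2 [ 32.1 -14.7 -10.7]
3 [ 33.4 -11.3 -10.8]
4 [ 34.5  -7.8 -10.7]
5 [ 35.2  -4.1 -10.4]
6 [ 35.5  -0.5 -10.1]
7 [35.5  3.2 -9.5]
8 [35.2  6.8 -8.8]
9 [34.5 10.3 -8. ]
10 [33.5 13.7 -7.1]
11 [32.2 17.  -6.1]
12 [30.6 20.1 -4.9]
13 [28.6 23.  -3.7]
```

View pics/w5.png

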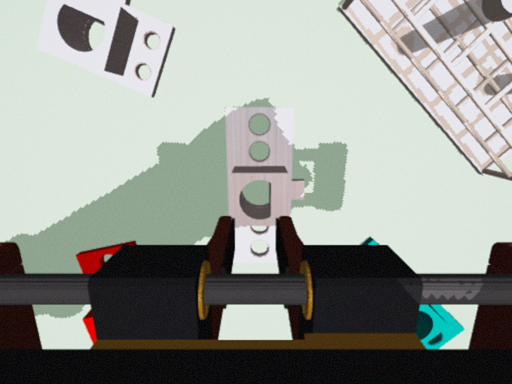

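I lifted before the slow fingers had finished closing, so the paddle stayed on the bench. It now shows at about (260,165). I'll reopen, re-measure and repeat, waiting for the grip this time.

>>> send_rows([
  [[0,0,-5],[0,0,0],0],
  [[0,0,-5],[0,0,0],0],
  [[0,0,-5],[0,0,0],0],
  [[0,0,-5],[0,0,0],0],
  [[0,0,0],[0,0,0],0],
])

```text
time: 6.65
ee_pos: [0.5225, -0.3093, 0.1329]
eef_rot: [3.138, -0.003, 0.825]
contact_force: [0.5, 0.2, -0.6]
gripper_width: 0.0504
```

>>> send_rows([
  [[0,0,0],[0,0,0],0],
  [[0,0,0],[0,0,0],0],
  [[0,0,0],[0,0,0],0],
  [[0,0,0],[0,0,0],0],
  [[0,0,0],[0,0,0],0],
])

```text
time: 7.07
ee_pos: [0.5209, -0.3087, 0.1303]
eef_rot: [-3.141, -0.002, 0.825]
contact_force: [0.2, -0.4, 1.3]
gripper_width: 0.0837
```

```bash
python3 - <<'E'
from h import *
p,r,st=tool(); print(st['time'],p,r.as_euler('xyz'),st['gripper_width'])
w=P("wrist"); im=cams.snapshot("wrist"); cv2.imwrite("pics/w6.png",im[:,:,::-1])
np.savez("w6.npz",K=w[0],R=w[1],t=w[2])
A=cv2.resize(im[85:250,195:305,::-1],(400,600),interpolation=cv2.INTER_CUBIC); cv2.imwrite("pics/w6c.png",A)
E
```

```text
7.0667 [ 0.5209 -0.3087  0.1303] [-3.1408 -0.0019  0.8253] 0.0837253394205048
```

View pics/w6c.png

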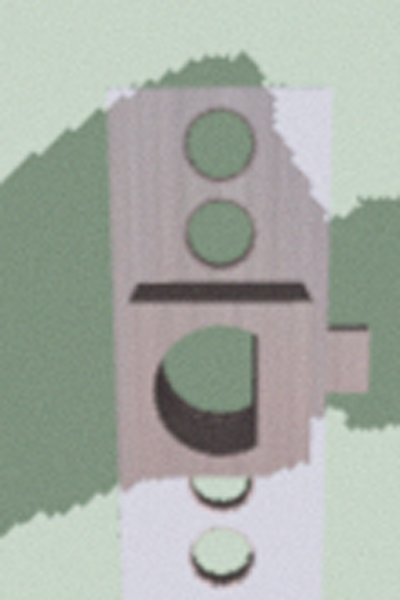

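```bash
python3 - <<'E'
from h import *
d=np.load("w6.npz"); w=(d['K'],d['R'],d['t']); s=400/110
f=lambda q:np.array(q)/s+(195,85)-.36
X=onz(w,f([(107,90),(332,87),(325,600),(120,600)]),.008)[:,:2]
y=X[0]+X[1]-X[2]-X[3]; x=X[1]-X[0]; print(np.degrees(np.arctan2(y[1],y[0])),np.degrees(np.arctan2(x[1],x[0]))+90,np.linalg.norm(x))
y/=np.linalg.norm(y); print("centre",(X[0]+X[1])/2-.075*y)
print("bore",onz(w,f([(222,389)]),.04))
plan([.5222,-.3088,.037],Rd(47.4),1)
E
```

```text
47.7142437743693 48.08740342078686 0.05968907957093192
centre [ 0.5219 -0.3093]
bore [[ 0.5228 -0.3087  0.04  ]]
from [ 0.5209 -0.3086  0.1303] [-3.1408 -0.0019  0.8252] D=93.3mm A=0.2deg n=1
step rot(deg) each: [-0.05 -0.11 -0.12]
0 [ 0.6  1.1 93.3]
```

Paddle unmoved. I'll descend again.

>>> send_rows([
  [[0,0.5,25],[0,0,0],0],
  [[0,0.5,25],[0,0,0],0],
  [[0,0,22],[0,0,-0.2],0],
  [[0,0,15],[0,0,0],0],
  [[0,0,5],[0,0,0],0],
])

```text
time: 7.53
ee_pos: [0.5244, -0.3106, 0.0373]
eef_rot: [3.136, -0.003, 0.828]
contact_force: [0.1, -0.8, -0.2]
gripper_width: 0.0878
```

```bash
python3 - <<'E'
from h import *
plan([.5222,-.3089,.037],Rd(47.6),1)
E
```

```text
from [ 0.5244 -0.3106  0.0373] [ 3.1362 -0.0034  0.8285] D=2.7mm A=0.4deg n=1
step rot(deg) each: [ 0.31 -0.2  -0.13]
0 [-0.2 -2.7  0.3]
```

>>> send_rows([
  [[0,-2,0],[0.2,0,0],1],
  [[0,0,0],[0,0,0],1],
  [[0,0,0],[0,0,0],1],
  [[0,0,0],[0,0,0],1],
  [[0,0,0],[0,0,0],1],
], squeeze=50)

```text
time: 7.95
ee_pos: [0.5233, -0.3091, 0.0385]
eef_rot: [3.14, -0.004, 0.828]
contact_force: [0.1, 0.5, 0.6]
gripper_width: 0.0579
```

>>> send_rows([
  [[0,0,0],[0,0,0],1],
  [[0,0,0],[0,0,0],1],
  [[0,0,0],[0,0,0],1],
  [[0,0,0],[0,0,0],1],
])

```text
time: 8.28
ee_pos: [0.5248, -0.31, 0.041]
eef_rot: [3.136, -0.005, 0.828]
contact_force: [-1.0, 0.3, 0.3]
gripper_width: 0.0313
```

```bash
python3 - <<'E'
from h import *
p,r,st=tool(); print(st['time'],p,r.as_euler('xyz'),st['gripper_width'],st['contact_force'])
E
```

```text
8.2833 [ 0.5248 -0.31    0.041 ] [ 3.1355 -0.0046  0.8282] 0.03125498485690354 [-1.0123  0.2731  0.347 ]
```

```bash
python3 - <<'E'
from h import *
for n in("wrist","side","scene"):
    im=cams.snapshot(n); cv2.imwrite(f"pics/{n}7.png",im[:,:,::-1])
a=cv2.imread("pics/side7.png"); cv2.imwrite("pics/side7c.png",cv2.resize(a[80:260,230:430],(660,594),interpolation=cv2.INTER_CUBIC))
E
```

```text
(no output)
```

View pics/wrist7.png

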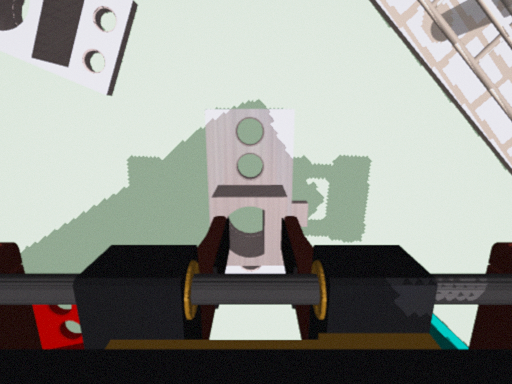

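View pics/side7c.png

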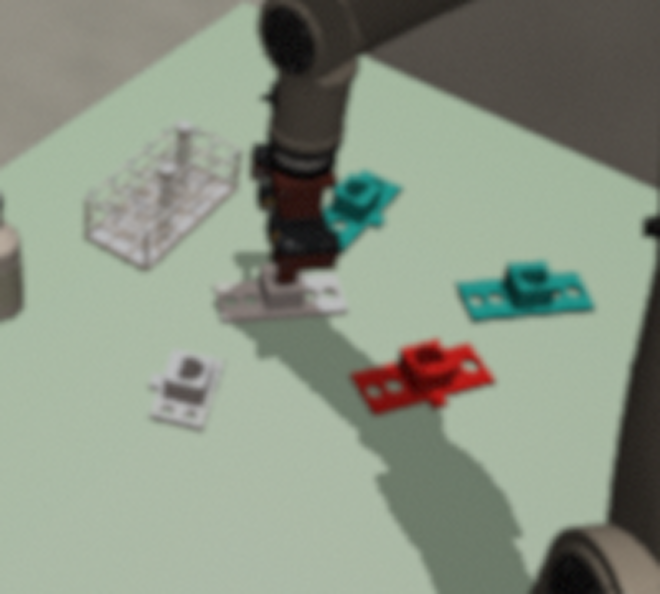

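```bash
python3 - <<'E'
from h import *
from cell import arm
print(arm.nose_length)
p,r,st=tool(); print(st['time'],p,r.as_euler('xyz'))
z=r.as_matrix()[:,2]
P3=np.array([p-.05*z,p,p+.025*z,[.5222,-.3089,.04],[.5222,-.3089,0]])
for n,(x0,y0) in (("side",(270,120)),("scene",(140,110))):
    a=cv2.imread(f"pics/{n}7.png"); q=proj(P(n),P3); print(n,q)
    s=6; A=cv2.resize(a[y0:y0+100,x0:x0+100],None,fx=s,fy=s,interpolation=cv2.INTER_CUBIC)
    for k,u in enumerate(q): cv2.circle(A,tuple(np.int32((u-(x0,y0)+.5)*s)),4,[(0,0,255),(0,255,255),(255,0,0),(255,0,255),(0,255,0)][k],-1)
    cv2.imwrite(f"pics/{n}7d.png",A)
print(proj(P("wrist"),P3))
E
```

```text
0.025
8.4333 [ 0.5246 -0.3099  0.0407] [ 3.136  -0.0045  0.8283]
side [[316.1201 153.4354]
 [314.568  162.8134]
 [313.8241 167.3087]
 [314.9102 163.3674]
 [313.7775 170.5311]]
scene [[188.6439 156.2787]
 [190.4465 164.9274]
 [191.3111 169.0755]
 [191.0499 164.7614]
 [192.4559 171.299 ]]
[[253.396  274.8489]
 [253.7854 231.2525]
 [253.9104 217.2528]
 [249.8523 232.2168]
 [250.4415 211.4549]]
```

View pics/side7d.png

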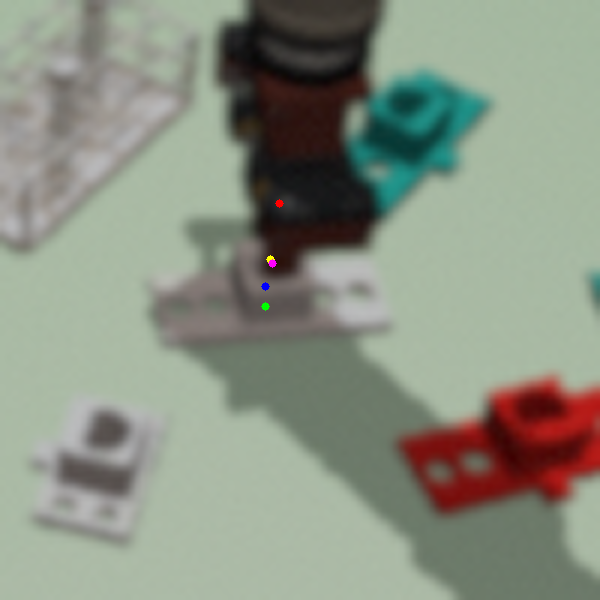

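View pics/scene7d.png

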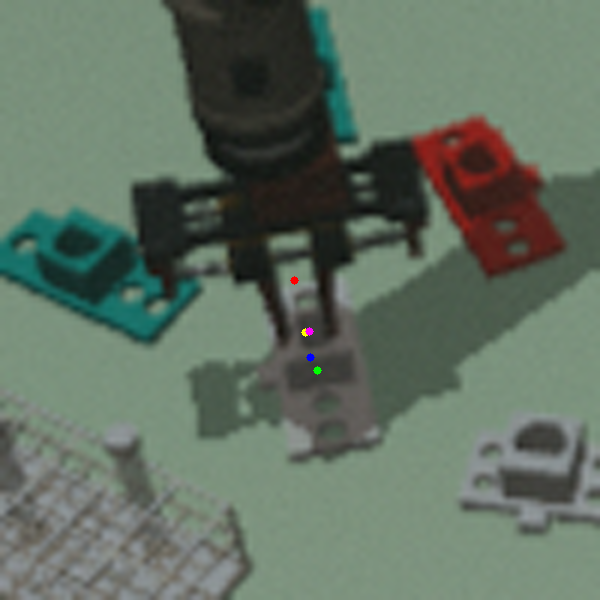

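```bash
python3 - <<'E'
import cv2,numpy as np
a=cv2.imread("pics/w6.png"); A=cv2.resize(np.clip(a[200:360,90:420].astype(float)*2.2,0,255).astype(np.uint8),None,fx=2.4,fy=2.4,interpolation=cv2.INTER_CUBIC); cv2.imwrite("pics/fing.png",A)
a=cv2.imread("pics/wrist7.png"); A=cv2.resize(np.clip(a[180:300,170:340].astype(float)*2.2,0,255).astype(np.uint8),None,fx=4.5,fy=4.5,interpolation=cv2.INTER_CUBIC); cv2.imwrite("pics/fing2.png",A)
E
```

```text
(no output)
```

View pics/fing.png

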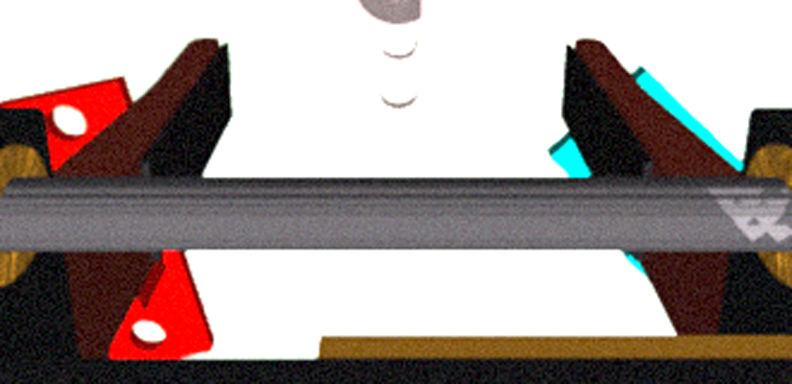

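View pics/fing2.png

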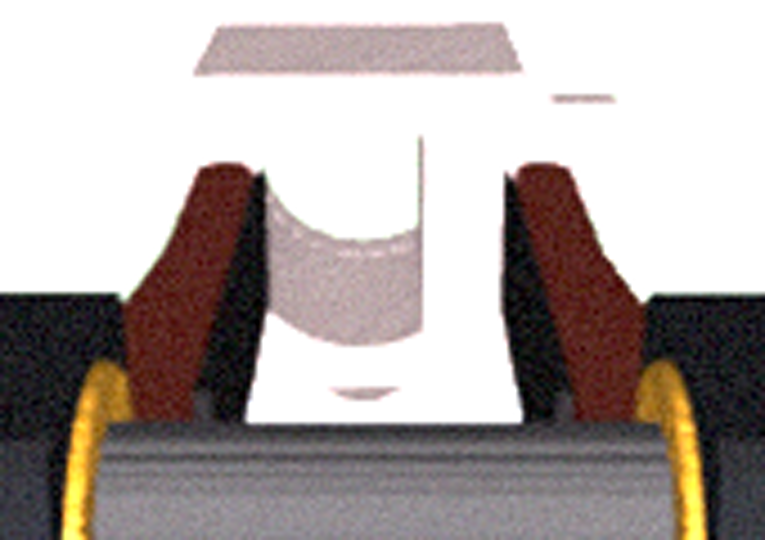

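The wrist view shows the pads ending about 5 mm behind the reported TCP, not 25 mm ahead. The fingers therefore closed just above the hub, and no force was felt. I'll open, then go lower in small steps while watching the force.

>>> send_rows([
  [[0,0,0],[0,0,0],0],
  [[0,-1,0],[0,0,0],0],
  [[0,-1,0],[0,0,0],0],
  [[0,0,0],[0,0,0],0],
  [[0,0,0],[0,0,0],0],
])

```text
time: 8.85
ee_pos: [0.5227, -0.3082, 0.0403]
eef_rot: [3.137, -0.004, 0.828]
contact_force: [-0.1, 0.9, 0.3]
gripper_width: 0.049
```

>>> send_rows([
  [[0,0,0],[0,0,0],0],
  [[0,0,0],[0,0,0],0],
  [[0,0,0],[0,0,0],0],
  [[0,0,2],[0,0,0],0],
  [[0,0,0],[0,0,0],0],
])

```text
time: 9.27
ee_pos: [0.5227, -0.3082, 0.0382]
eef_rot: [3.137, -0.004, 0.828]
contact_force: [-0.1, 0.6, -0.2]
gripper_width: 0.0822
```

```bash
python3 - <<'E'
from h import *
plan([.5222,-.3089,.006],Rd(47.6),1)
p,r,st=tool(); w=P("wrist"); print(r.inv().apply(w[2]-p), st['gripper_width'],st['contact_force'])
im=cams.snapshot("wrist"); cv2.imwrite("pics/w8.png",im[:,:,::-1])
E
```

```text
from [ 0.5227 -0.3082  0.0382] [ 3.1367 -0.0044  0.8283] D=32.2mm A=0.4deg n=1
step rot(deg) each: [ 0.28 -0.25 -0.14]
0 [-1.  -0.1 32.2]
[ 0.0704  0.0005 -0.166 ] 0.08222270822019269 [-0.1468  0.5631 -0.1545]
```

View pics/w8.png

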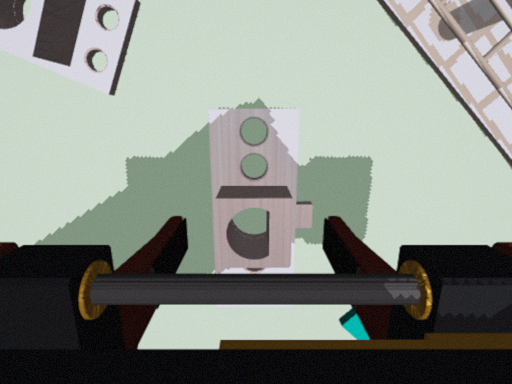

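>>> send_rows([
  [[0,0,10],[0,0,0],0],
  [[0,0,7],[0.2,-0.2,0],0],
  [[0,0,5],[0,0,0],0],
  [[0,0,0],[0,0,0],0],
])

```text
time: 9.65
ee_pos: [0.5229, -0.3083, 0.0139]
eef_rot: [3.14, -0.001, 0.828]
contact_force: [-0.5, 0.0, -0.6]
gripper_width: 0.0877
```

>>> send_rows([
  [[0,0,4],[0,0,0],0],
  [[0,0,4],[0,0,0],0],
  [[0,0,2],[0,0,0],0],
])

```text
time: 9.9
ee_pos: [0.5228, -0.3081, 0.0024]
eef_rot: [3.141, -0.0, 0.828]
contact_force: [0.3, -0.5, 0.6]
gripper_width: 0.0878
```

```bash
python3 - <<'E'
from h import *
plan([.5222,-.3089,.006],Rd(47.6),1)
p,r,st=tool(); print(st['time'],st['gripper_width'],st['contact_force'])
im=cams.snapshot("wrist"); cv2.imwrite("pics/w9.png",im[:,:,::-1])
E
```

```text
from [ 0.5228 -0.3081  0.0024] [ 3.1412 -0.0004  0.8285] D=3.7mm A=0.1deg n=1
step rot(deg) each: [ 0.02 -0.02 -0.13]
0 [-1.   0.1 -3.6]
9.9 0.08779943310721078 [ 0.3117 -0.4686  0.5778]
```

View pics/w9.png

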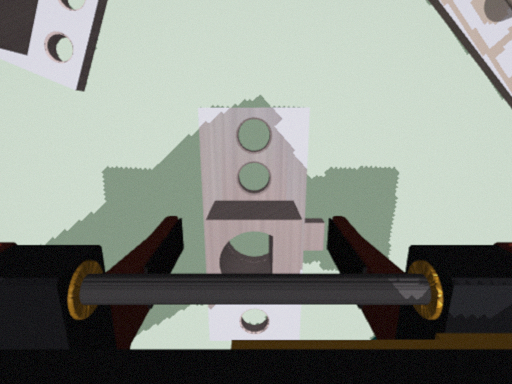

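>>> send_rows([
  [[-1,0,-5],[0,0,0],0],
  [[0,0,0],[0,0,0],0.3],
  [[0,0,0],[0,0,0],1],
  [[0,0,0],[0,0,0],1],
  [[0,0,0],[0,0,0],1],
], squeeze=50)

```text
time: 10.37
ee_pos: [0.5223, -0.3091, 0.0084]
eef_rot: [3.141, -0.001, 0.828]
contact_force: [0.6, -0.5, 0.4]
gripper_width: 0.0645
```

>>> send_rows([
  [[0,0,0],[0,0,0],1],
  [[0,0,0],[0,0,0],1],
  [[0,0,0],[0,0,0],1],
  [[0,0,0],[0,0,0],1],
  [[0,0,0],[0,0,0],1],
])

```text
time: 10.78
ee_pos: [0.5223, -0.3091, 0.0088]
eef_rot: [3.14, -0.001, 0.828]
contact_force: [-1.3, -0.4, 0.9]
gripper_width: 0.0458
```

```bash
python3 - <<'E'
from h import *
p,r,st=tool(); print(st['time'],p,r.as_euler('xyz'),st['gripper_width'],st['contact_force'])
E
```

```text
10.7833 [ 0.5223 -0.3091  0.0088] [ 3.1402 -0.0006  0.8281] 0.045787193981629046 [-1.2841 -0.4391  0.8807]
```

Gripped now (opening 45.8 mm). Lift and check.

>>> send_rows([
  [[0,0,-15],[0,0,0],1],
  [[0,0,-25],[0,0,0],1],
  [[0,0,-35],[0,0,0],1],
  [[0,0,-35],[0,0,0],1],
  [[0,0,-30],[0,0,0],1],
])

```text
time: 11.2
ee_pos: [0.5146, -0.3056, 0.1427]
eef_rot: [-3.121, 0.005, 0.83]
contact_force: [1.0, -0.4, -3.1]
gripper_width: 0.0456
```

```bash
python3 - <<'E'
from h import *
p,r,st=tool(); print(st['time'],st['gripper_width'],st['contact_force'],st['torque'])
im=cams.snapshot("wrist"); cv2.imwrite("pics/w10.png",im[:,:,::-1])
tip=np.array([.657,.2094,.096])+.07*NX
plan(tip+(.0088+.05)*NX,Rsp(np.radians(17.4+90)),14)
E
```

```text
11.2 0.045639592641978415 [ 1.0166 -0.4355 -3.0599] [-0.11   -0.0761  0.0303]
from [ 0.518  -0.307   0.1488] [-3.1295  0.0026  0.8293] D=508.4mm A=80.7deg n=14
step rot(deg) each: [-2.21  0.78 -5.27]
0 [ 30.  -20.1  -4. ]
1 [ 31.8 -17.1  -4.3]
2 [ 33.2 -13.9  -4.5]
3 [ 34.4 -10.6  -4.5]
4 [35.3 -7.2 -4.4]
5 [35.9 -3.8 -4.1]
6 [36.1 -0.3 -3.7]
7 [36.   3.1 -3.1]
8 [35.6  6.5 -2.5]
9 [34.9  9.8 -1.7]
10 [33.9 13.  -0.8]
11 [32.5 16.1  0.2]
12 [30.9 19.   1.4]
13 [29.  21.7  2.5]
```

View pics/w10.png

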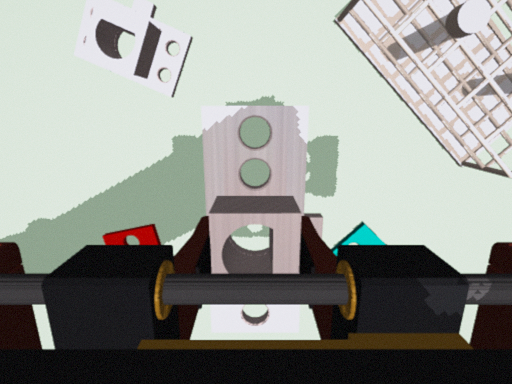

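>>> send_rows([
  [[30,-20,-10],[-2.2,0.8,-5.3],1],
  [[32,-17,-10],[-2.2,0.8,-5.3],1],
  [[33,-14,-10],[-2.2,0.8,-5.3],1],
  [[34.5,-10.5,-10],[-2.2,0.8,-5.3],1],
  [[35,-7,-8],[-2.2,0.8,-5.3],1],
])

```text
time: 11.67
ee_pos: [0.5438, -0.1343, 0.1965]
eef_rot: [2.943, -0.02, 1.296]
contact_force: [0.5, -0.0, -3.7]
gripper_width: 0.0454
```

>>> send_rows([
  [[36,-4,-6],[-2.2,0.8,-5.3],1],
  [[36,0,-4],[-2.2,0.8,-5.3],1],
  [[36,3,-3],[-2.2,0.8,-5.3],1],
  [[35.5,6.5,-2.5],[-2.2,0.8,-5.3],1],
  [[35,10,-2],[-2.2,0.8,-5.3],1],
])

```text
time: 12.08
ee_pos: [0.5644, 0.0539, 0.2182]
eef_rot: [2.749, 0.054, 1.783]
contact_force: [0.1, -0.9, -3.5]
gripper_width: 0.0459
```

```bash
python3 - <<'E'
from h import *
p,r,st=tool(); print(st['time'],st['gripper_width'],st['contact_force'],st['qpos'])
tip=np.array([.657,.2094,.096])+.07*NX
plan(tip+(.0088+.05)*NX,Rsp(np.radians(17.4+90)))
E
```

```text
12.0833 0.045901013392465655 [ 0.0863 -0.8752 -3.5058] [ 0.4978  0.1931 -0.8086  2.0857  0.4062  0.5641 -0.3572]
from [0.5644 0.0539 0.2182] [2.7493 0.0542 1.7827] D=142.0mm A=21.0deg n=4
step rot(deg) each: [-2.05  0.78 -4.77]
0 [32.3 13.3  6.5]
1 [31.  15.7  7.4]
2 [29.5 17.9  8.4]
3 [27.8 20.   9.5]
```

>>> send_rows([
  [[32,13,3],[-2,0.8,-4.8],1],
  [[31,16,4],[-2,0.8,-4.8],1],
  [[29,18,5],[-2,0.8,-4.8],1],
  [[27,20,6],[-2,0.8,-4.8],1],
  [[0,0,0],[0,0,0],1],
])

```text
time: 12.5
ee_pos: [0.5831, 0.2044, 0.2183]
eef_rot: [2.639, 0.154, 2.143]
contact_force: [-0.2, 0.0, -3.1]
gripper_width: 0.0461
```

```bash
python3 - <<'E'
from h import *
p,r,st=tool(); print(st['time'],st['gripper_width'],st['contact_force'],st['qpos'])
tip=np.array([.657,.2094,.096])+.07*NX
plan(tip+(.0088+.02)*NX,Rsp(np.radians(17.4+90)),1)
E
```

```text
12.5 0.04608180102297515 [-0.2373  0.0379 -3.0579] [ 0.2387  0.2517 -0.8195  2.0812  0.7044  0.4575 -0.4782]
from [0.5831 0.2044 0.2183] [2.6391 0.1535 2.1428] D=45.9mm A=2.0deg n=1
step rot(deg) each: [ 0.24 -0.77  1.82]
0 [-15.4  -3.6  43.1]
```

>>> send_rows([
  [[-10,-2,8],[0.2,-0.5,1],1],
  [[-6,-2,8],[0,-0.3,0.8],1],
  [[0,0,0],[0,0,0],1],
])

```text
time: 12.75
ee_pos: [0.5933, 0.1941, 0.2019]
eef_rot: [2.642, 0.149, 2.115]
contact_force: [-0.4, -0.1, -3.2]
gripper_width: 0.0455
```

```bash
python3 - <<'E'
from h import *
p,r,st=tool(); print(st['time'],st['gripper_width'],st['contact_force'])
o=np.array([.657,.2094,.096]);tip=o+.07*NX
plan(tip+(.0088+.02)*NX,Rsp(np.radians(17.4+90)),1)
z=r.as_matrix()[:,2]; po=p+.0088*z
P3=np.array([po,po-.04*z,o,tip])
for n,(x0,y0) in (("side",(150,160)),("scene",(230,190))):
    a=cams.snapshot(n)[:,:,::-1].copy(); q=proj(P(n),P3); print(n,q)
    s=6; A=cv2.resize(a[y0:y0+100,x0:x0+110],None,fx=s,fy=s,interpolation=cv2.INTER_CUBIC)
    cv2.imwrite(f"pics/{n}8r.png",A)
    for k,u in enumerate(q): cv2.circle(A,tuple(np.int32((u-(x0,y0)+.5)*s)),3,[(0,0,255),(0,255,255),(255,0,0),(255,0,255)][k],-1)
    cv2.imwrite(f"pics/{n}8d.png",A)
E
```

```text
12.75 0.04552630138294635 [-0.3717 -0.1    -3.2389]
from [0.5933 0.1941 0.2019] [2.6421 0.149  2.1145] D=26.1mm A=0.4deg n=1
step rot(deg) each: [-0.18 -0.23  0.29]
0 [-3.5  2.9 25.7]
side [[199.052  204.8104]
 [203.2501 199.6539]
 [187.6687 216.6584]
 [193.9845 208.9444]]
scene [[295.5066 214.0613]
 [298.058  202.3738]
 [287.4401 246.446 ]
 [291.659  227.349 ]]
```

View pics/side8d.png

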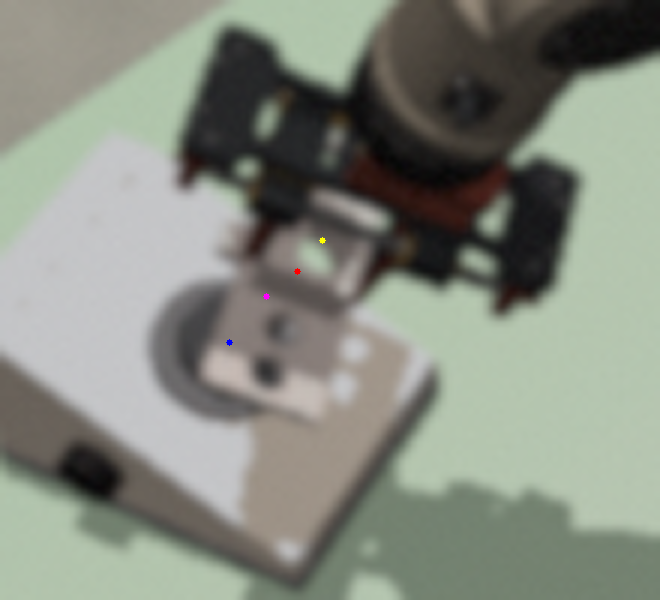

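View pics/scene8d.png

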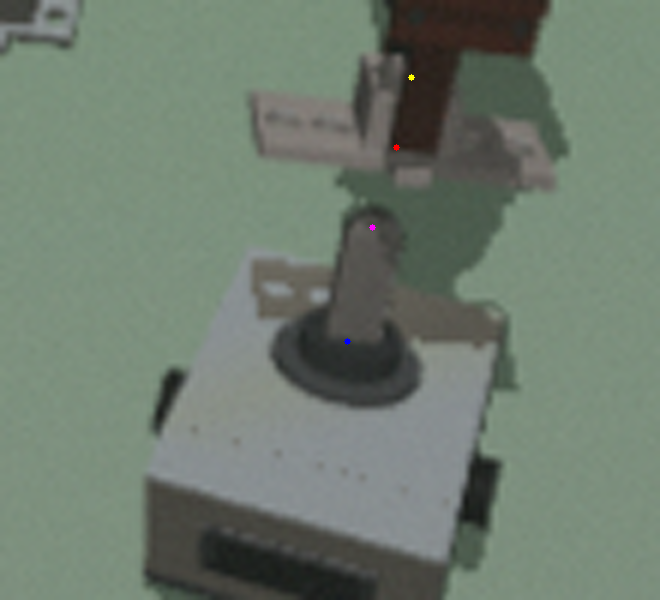

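>>> send_rows([
  [[-3.5,3,8],[0,-0.2,0.3],1],
  [[0,0,8],[0,0,0],1],
  [[0,0,5],[0,0,0],1],
  [[0,0,0],[0,0,0],1],
])

```text
time: 13.18
ee_pos: [0.6069, 0.196, 0.1873]
eef_rot: [2.64, 0.15, 2.109]
contact_force: [-0.1, -0.6, -2.7]
gripper_width: 0.046
```

```bash
cat >> h.py <<'E'
O=np.array([.657,.2094,.096])
def sp(phi,dz=.0088,o=None):
    # paddle origin & axes in the spindle frame (phi deg is tool-x angle)
    o=O if o is None else o
    p,r,st=tool(); Rs=R.from_euler('z',MY)*R.from_euler('y',-np.pi/6)
    po=p+dz*r.as_matrix()[:,2]; l=Rs.inv().apply(po-o)*1000
    e=np.degrees((r.inv()*Rsp(np.radians(phi))).as_rotvec())
    ts=r.inv().apply(Rs.apply([-l[0],-l[1],0]))
    # lateral correction in tool axes mm
    f=Rs.inv().apply(st['contact_force'])
    print(f"t={st['time']:.2f} loc(mm, spindle up-slope x,y,z)={l} toolcorr={ts} rot={e} F_sp={f} Tq={Rs.inv().apply(st['torque'])} w={st['gripper_width']*1000:.1f}")
E
python3 -c "
from h import *
sp(107.4)"
```

```text
t=13.18 loc(mm, spindle up-slope x,y,z)=[ 0.7282  0.5721 96.2459] toolcorr=[-0.3275 -0.8662  0.0012] rot=[-0.0856 -0.0238  0.0414] F_sp=[-1.5909 -0.5187 -2.2393] Tq=[-0.0246  0.7618  0.0563] w=46.0
```

>>> send_rows([
  [[-0.3,-1,8],[0,0,0],1],
  [[0,0,7],[0,0,0],1],
  [[0,0,0],[0,0,0],1],
])

```text
time: 13.43
ee_pos: [0.6135, 0.1971, 0.1744]
eef_rot: [2.639, 0.15, 2.109]
contact_force: [-0.3, -0.1, -3.1]
gripper_width: 0.0456
```

```bash
python3 - <<'E'
from h import *
sp(107.4)
p,r,st=tool(); z=r.as_matrix()[:,2]; po=p+.0088*z; n0=NX; tip=O+.07*NX
P3=np.array([po,po-.04*z,O,tip])
for n,(x0,y0) in (("side",(150,160)),("scene",(230,190))):
    a=cams.snapshot(n)[:,:,::-1].copy(); q=proj(P(n),P3)
    s=6; A=cv2.resize(a[y0:y0+100,x0:x0+110],None,fx=s,fy=s,interpolation=cv2.INTER_CUBIC)
    for k,u in enumerate(q): cv2.circle(A,tuple(np.int32((u-(x0,y0)+.5)*s)),3,[(0,0,255),(0,255,255),(255,0,0),(255,0,255)][k],-1)
    cv2.imwrite(f"pics/{n}9d.png",A)
E
```

```text
t=13.43 loc(mm, spindle up-slope x,y,z)=[ 0.0759 -0.1156 81.6513] toolcorr=[ 0.1331 -0.0378  0.    ] rot=[-0.0507 -0.0017  0.0433] F_sp=[-1.8074 -0.0002 -2.4806] Tq=[-0.0265  0.7117  0.0535] w=45.6
```

View pics/side9d.png

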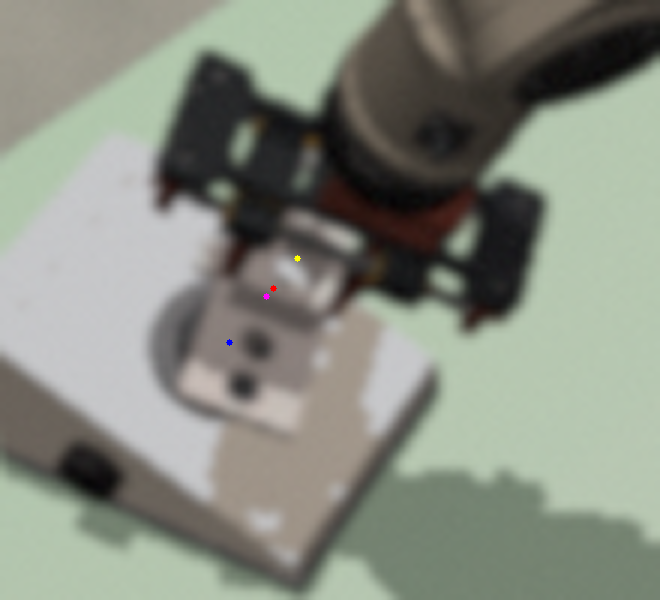

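View pics/scene9d.png

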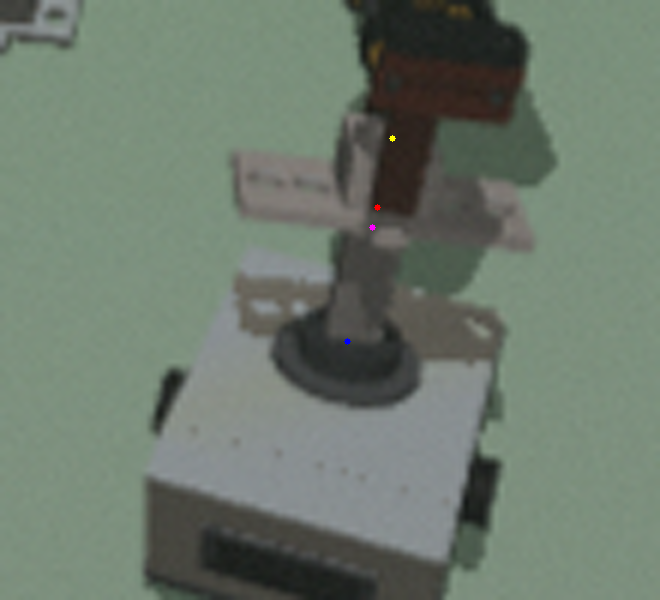

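Looks coaxial, with the paddle underside about 11 mm above the tip. I'll engage gently now.

>>> send_rows([
  [[0,0,5],[0,0,0],1],
  [[0,0,5],[0,0,0],1],
  [[0,0,5],[0,0,0],1],
  [[0,0,0],[0,0,0],1],
])

```text
time: 13.87
ee_pos: [0.6216, 0.1998, 0.1624]
eef_rot: [2.637, 0.151, 2.109]
contact_force: [-0.1, -0.8, -3.5]
gripper_width: 0.0459
```

```bash
python3 -c "
from h import *
sp(107.4)"
```

```text
t=13.87 loc(mm, spindle up-slope x,y,z)=[ 1.4348  0.2331 67.0421] toolcorr=[ 0.2081 -1.4386 -0.0024] rot=[0.0917 0.038  0.0585] F_sp=[-1.9933 -0.7246 -2.8974] Tq=[-0.0599  0.7303 -0.0679] w=45.9
```

>>> send_rows([
  [[0.2,-1.5,4],[0,0,0],1],
  [[0,-0.4,4],[0,0,0],1],
  [[0,-0.4,4],[0,0,0],1],
])

```text
time: 14.12
ee_pos: [0.6262, 0.2008, 0.1504]
eef_rot: [2.636, 0.151, 2.109]
contact_force: [0.8, 0.4, -3.8]
gripper_width: 0.0458
```

```bash
python3 -c "
from h import *
sp(107.4)"
```

```text
t=14.12 loc(mm, spindle up-slope x,y,z)=[-0.4358 -0.0515 54.3147] toolcorr=[-0.0817  0.4312  0.0011] rot=[0.1445 0.0353 0.0623] F_sp=[-1.0855  0.1665 -3.7115] Tq=[-0.0297  0.734  -0.0454] w=45.8
```

>>> send_rows([
  [[0,0,6],[0,0,0],1],
  [[0,-0.3,6],[0,0,0],1],
  [[0,-0.3,6],[0,0,0],1],
])

```text
time: 14.37
ee_pos: [0.6356, 0.2034, 0.1335]
eef_rot: [2.635, 0.151, 2.109]
contact_force: [0.1, 0.6, -2.4]
gripper_width: 0.0454
```

```bash
python3 -c "
from h import *
sp(107.4)"
```

```text
t=14.37 loc(mm, spindle up-slope x,y,z)=[-0.4917 -0.0093 34.7815] toolcorr=[-0.1388  0.4718  0.0018] rot=[0.2092 0.0255 0.0748] F_sp=[-0.9324  0.5296 -2.1892] Tq=[-0.035   0.5313 -0.0112] w=45.4
```

>>> send_rows([
  [[0,0.2,6],[0.1,0,0],1],
  [[0,0,6],[0,0,0],1],
  [[0,-0.2,6],[0,0,0],1],
])

```text
time: 14.62
ee_pos: [0.6453, 0.2063, 0.1158]
eef_rot: [2.637, 0.151, 2.109]
contact_force: [-0.4, -0.2, -2.2]
gripper_width: 0.0457
```

```bash
python3 -c "
from h import *
sp(107.4)"
```

```text
t=14.62 loc(mm, spindle up-slope x,y,z)=[-0.5453  0.151  14.4306] toolcorr=[-0.3079  0.4748  0.0008] rot=[0.086  0.0082 0.0844] F_sp=[-1.4878 -0.1161 -1.7303] Tq=[0.0045 0.5069 0.0687] w=45.7
```

>>> send_rows([
  [[0,0,5],[0,0,0],1],
  [[0,0,4],[0,0,0],1],
  [[0,0,2],[0,0,0],1],
])

```text
time: 14.87
ee_pos: [0.6499, 0.2076, 0.1075]
eef_rot: [2.637, 0.155, 2.109]
contact_force: [-41.1, -16.5, 51.6]
gripper_width: 0.0454
```

```bash
python3 -c "
from h import *
sp(107.4)"
```

```text
t=14.87 loc(mm, spindle up-slope x,y,z)=[-0.5418  0.1465  4.8021] toolcorr=[-0.3032  0.4722  0.002 ] rot=[0.0917 0.2367 0.177 ] F_sp=[-12.3842  -4.8467  66.703 ] Tq=[-0.7966  3.3611  0.0154] w=45.4
```

>>> send_rows([
  [[0,0.3,-0.5],[0,0,0],1],
  [[0,0,0],[0,0,0],1],
])

```text
time: 15.03
ee_pos: [0.6493, 0.2079, 0.1093]
eef_rot: [2.636, 0.157, 2.109]
contact_force: [-0.7, 0.1, -1.8]
gripper_width: 0.0455
```

```bash
python3 - <<'E'
from h import *
sp(107.4)
p,r,st=tool(); z=r.as_matrix()[:,2]; po=p+.0088*z; tip=O+.07*NX
P3=np.array([po,po-.04*z,O,tip])
for n,(x0,y0) in (("side",(150,160)),("scene",(230,190))):
    a=cams.snapshot(n)[:,:,::-1].copy(); q=proj(P(n),P3)
    s=6; A=cv2.resize(a[y0:y0+100,x0:x0+110],None,fx=s,fy=s,interpolation=cv2.INTER_CUBIC)
    for k,u in enumerate(q): cv2.circle(A,tuple(np.int32((u-(x0,y0)+.5)*s)),3,[(0,0,255),(0,255,255),(255,0,0),(255,0,255)][k],-1)
    cv2.imwrite(f"pics/{n}10d.png",A)
im=cams.snapshot("wrist"); cv2.imwrite("pics/w11.png",im[:,:,::-1])
np.savez("w11.npz",**dict(zip("KRt",P("wrist"))))
E
```

```text
t=15.03 loc(mm, spindle up-slope x,y,z)=[-0.0768  0.5638  6.6019] toolcorr=[-0.5605 -0.0978  0.0029] rot=[0.155  0.321  0.2543] F_sp=[-1.4839  0.3004 -1.253 ] Tq=[-0.0076  0.7286  0.048 ] w=45.5
```

View pics/side10d.png

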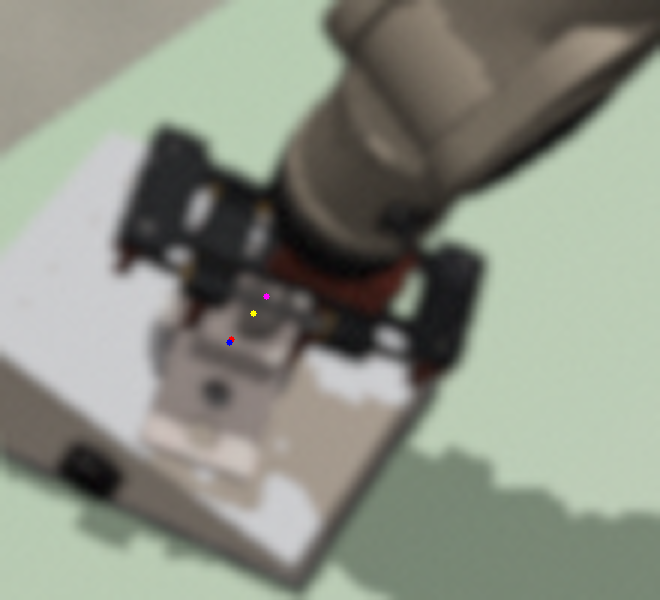

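View pics/scene10d.png

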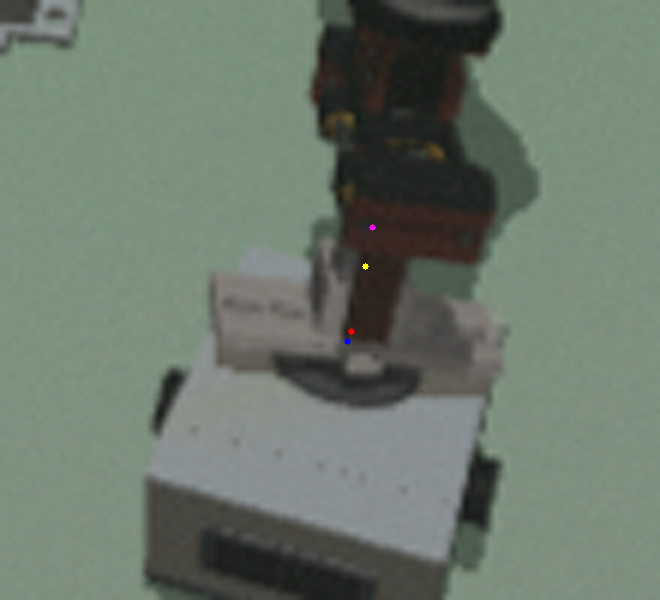

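View pics/w11.png

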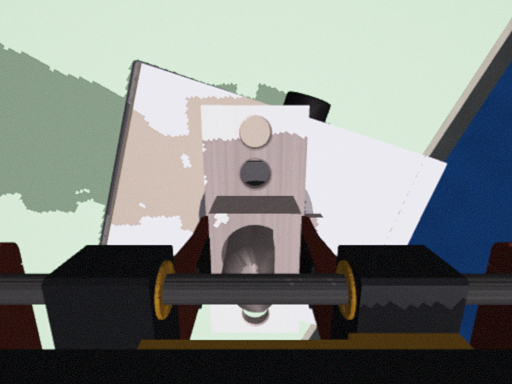

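The scene view shows the plate just above the shoulder ring. In the wrist view the post end is right under the gripper's cross-bar at about (250,290). So the stop came at the bar or the shoulder, and I won't push further this way. I'll let go, back up, and push the hub down with the fingertips straddling the post, which leaves about 20 mm between bar and post.

>>> send_rows([
  [[0,0,0],[0,0,0],0.3],
  [[0,0,0],[0,0,0],0.3],
  [[0,0,0],[0,0,0],0.3],
  [[0,0,-8],[0,0,0],0.3],
  [[0,0,-10],[0,0,0],0.3],
])

```text
time: 15.6
ee_pos: [0.6427, 0.206, 0.1236]
eef_rot: [2.635, 0.155, 2.109]
contact_force: [0.8, -0.3, -0.0]
gripper_width: 0.0612
```

>>> send_rows([
  [[0,0,-12],[0,0,0],0.3],
  [[0,0,-10],[0,0,0],0.5],
  [[0,0,0],[0,0,0],0.57],
  [[0,0,0],[0,0,0],0.57],
  [[0,0,0],[0,0,0],0.57],
], squeeze=10)

```text
time: 16.02
ee_pos: [0.6336, 0.2037, 0.1458]
eef_rot: [2.63, 0.156, 2.108]
contact_force: [0.4, 0.5, 0.1]
gripper_width: 0.0395
```

```bash
python3 - <<'E'
from h import *
sp(107.4)
for n,(x0,y0) in (("side",(150,160)),("scene",(230,190))):
    a=cams.snapshot(n)[:,:,::-1].copy()
    A=cv2.resize(a[y0:y0+100,x0:x0+110],None,fx=6,fy=6,interpolation=cv2.INTER_CUBIC); cv2.imwrite(f"pics/{n}11d.png",A)
im=cams.snapshot("wrist"); cv2.imwrite("pics/w12.png",im[:,:,::-1])
np.savez("w12.npz",**dict(zip("KRt",P("wrist"))))
E
```

```text
t=16.02 loc(mm, spindle up-slope x,y,z)=[ 4.1455  0.8009 46.3104] toolcorr=[ 0.4851 -4.1941 -0.0344] rot=[0.4374 0.2829 0.1331] F_sp=[ 0.4813  0.3736 -0.1371] Tq=[-0.0439  0.3434  0.0119] w=39.5
```

View pics/w12.png

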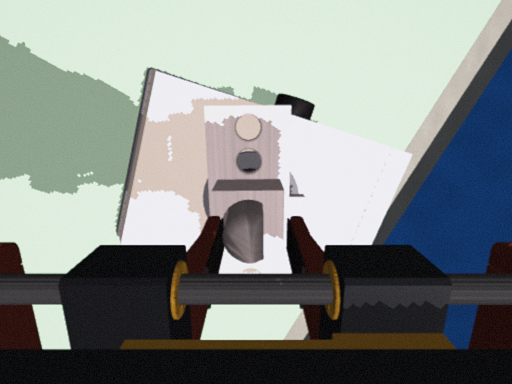

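View pics/scene11d.png

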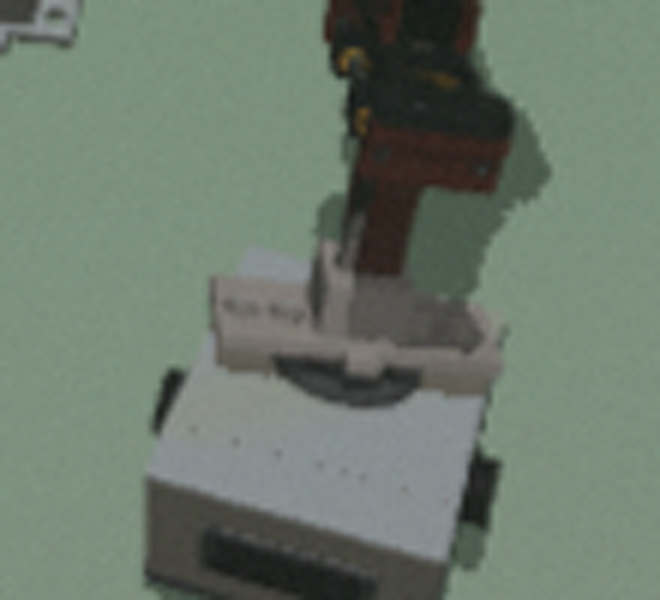

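>>> send_rows([
  [[0.5,-2.5,0],[0.3,0.2,0.1],0.57],
  [[0,-2,0],[0,0,0],0.57],
  [[0,-0.5,4],[0,0,0],0.57],
  [[0,0,4],[0,0,0],0.57],
])

```text
time: 16.5
ee_pos: [0.6331, 0.2026, 0.1344]
eef_rot: [2.638, 0.15, 2.109]
contact_force: [0.1, 0.2, -1.0]
gripper_width: 0.0379
```

```bash
python3 -c "
from h import *
sp(107.4)"
```

```text
t=16.50 loc(mm, spindle up-slope x,y,z)=[-2.3358 -0.1093 36.8349] toolcorr=[-0.5954  2.2613  0.0004] rot=[0.0093 0.0063 0.0311] F_sp=[-0.3891  0.1491 -0.9024] Tq=[-0.054   0.2983  0.0058] w=37.9
```

>>> send_rows([
  [[0,2,0],[0,0,0],0.57],
  [[0,0,3],[0,0,0],0.57],
  [[0,0,3],[0,0,0],0.57],
])

```text
time: 16.75
ee_pos: [0.6366, 0.2043, 0.1314]
eef_rot: [2.638, 0.154, 2.108]
contact_force: [-61.7, -22.7, 77.2]
gripper_width: 0.0378
```

```bash
python3 -c "
from h import *
sp(107.4)"
```

```text
t=16.75 loc(mm, spindle up-slope x,y,z)=[-0.4711  0.5782 32.3097] toolcorr=[-0.6932  0.2754  0.0022] rot=[-0.0217  0.1945  0.1034] F_sp=[-18.1445  -5.3029  99.64  ] Tq=[-1.4965  4.6538 -0.024 ] w=37.8
```

>>> send_rows([
  [[0,0,-1],[0,0,0],0.57],
])

```text
time: 16.83
ee_pos: [0.6357, 0.2044, 0.1333]
eef_rot: [2.638, 0.156, 2.108]
contact_force: [0.4, -0.4, -0.3]
gripper_width: 0.0381
```

```bash
python3 - <<'E'
from h import *
sp(107.4)
for n,(x0,y0) in (("side",(150,180)),("scene",(240,220))):
    a=cams.snapshot(n)[:,:,::-1].copy()
    A=cv2.resize(a[y0:y0+60,x0:x0+80],None,fx=9,fy=9,interpolation=cv2.INTER_CUBIC); A=np.clip(A*1.6,0,255).astype(np.uint8); cv2.imwrite(f"pics/{n}12d.png",A)
im=cams.snapshot("wrist"); cv2.imwrite("pics/w13.png",im[:,:,::-1])
E
```

```text
t=16.83 loc(mm, spindle up-slope x,y,z)=[-0.2742  0.8202 34.4193] toolcorr=[-0.8647  0.014   0.0042] rot=[0.0118 0.2799 0.1588] F_sp=[ 0.1445 -0.5063 -0.3923] Tq=[-0.0122  0.358  -0.0023] w=38.1
```

View pics/scene12d.png

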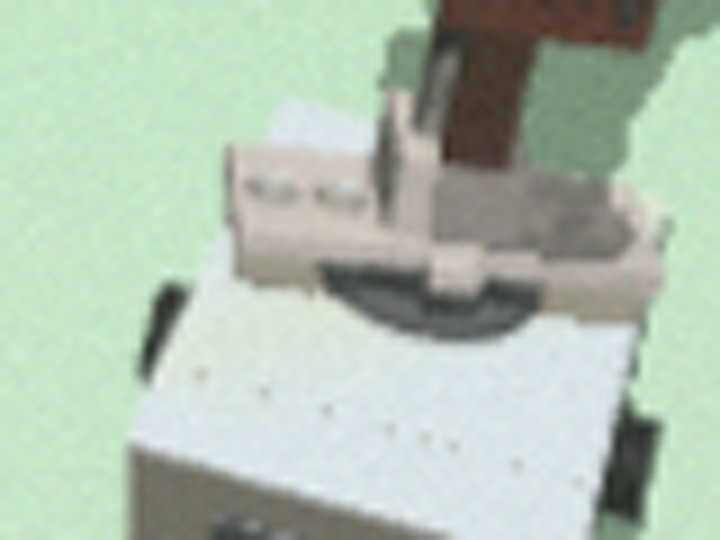

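View pics/side12d.png

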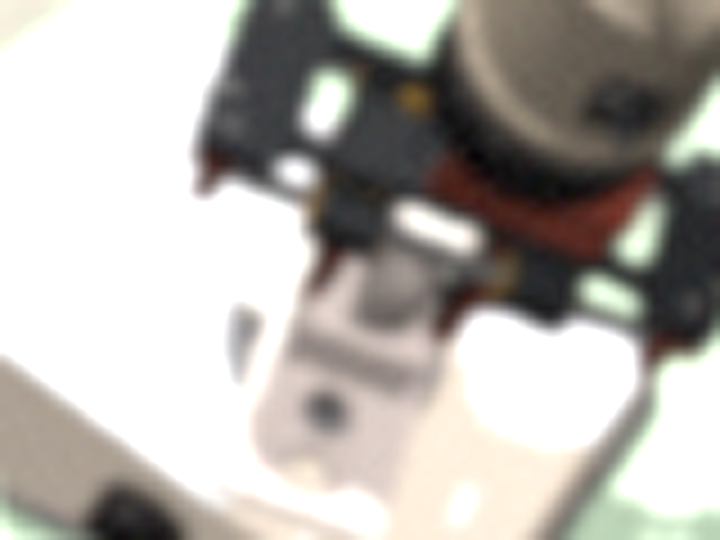

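View pics/w13.png

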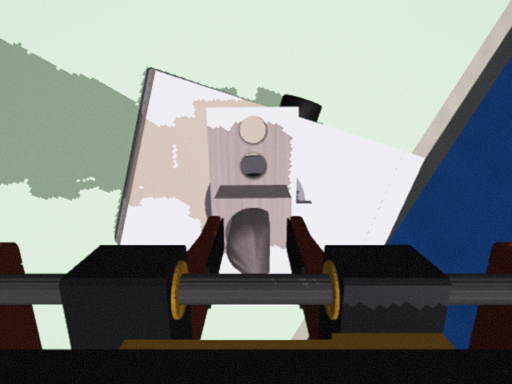

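>>> send_rows([
  [[0,0,-15],[0,0,0],0.57],
  [[0,0,-25],[0,0,0],0.57],
  [[0,0,-25],[0,0,0],1],
  [[0,0,-15],[0,0,0],1],
  [[0,0,0],[0,0,0],1],
])

```text
time: 17.4
ee_pos: [0.5965, 0.194, 0.2006]
eef_rot: [2.643, 0.151, 2.109]
contact_force: [1.0, -0.3, -0.5]
gripper_width: 0.021
```

```bash
python3 - <<'E'
from h import *
sp(107.4)
np.savez("w14.npz",**dict(zip("KRt",P("wrist"))))
im=cams.snapshot("wrist"); cv2.imwrite("pics/w14.png",im[:,:,::-1])
A=cv2.resize(im[80:280,150:370,::-1],None,fx=3,fy=3,interpolation=cv2.INTER_CUBIC); cv2.imwrite("pics/w14c.png",A)
E
```

```text
t=17.40 loc(mm, spindle up-slope x,y,z)=[ -1.7819   1.3883 112.9625] toolcorr=[-1.8597  1.2822 -0.0054] rot=[-0.2489  0.0064  0.0918] F_sp=[ 0.4786 -0.5086 -0.8736] Tq=[-0.0932  0.3205 -0.0223] w=21.0
```

View pics/w14c.png

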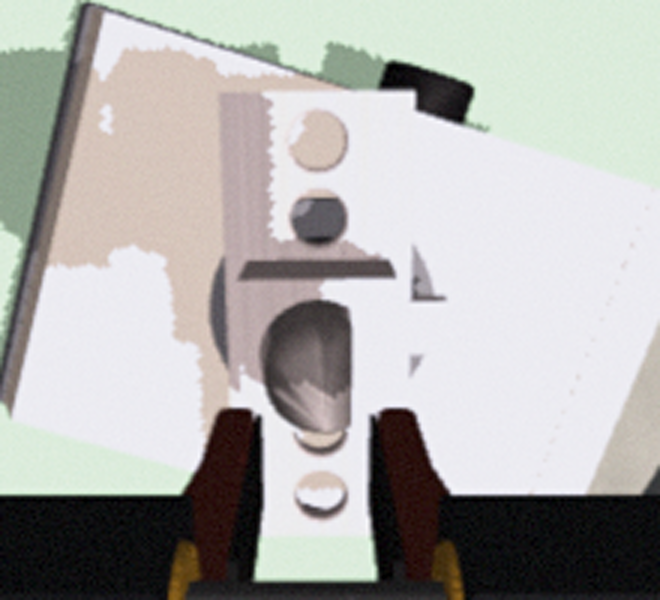

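```bash
python3 - <<'E'
from h import *
from scipy.optimize import least_squares
d=np.load("w14.npz"); w=(d['K'],d['R'],d['t'])
px=np.array([(220,93),(416,92),(240,278),(397,278),(253,261),(387,261)])/3+(150,80)-.33
M=np.array([(-30,75,8),(30,75,8),(-23,23,40),(23,23,40),(-23,23,8),(23,23,8)])/1000
Rs=R.from_euler('z',MY)*R.from_euler('y',-np.pi/6)
def X(v,M): return O+Rs.apply(R.from_euler('z',v[3]).apply(M)+v[:3])
f=lambda v:(proj(w,X(v,M))-px).ravel()
r=least_squares(f,[0,0,0,.3],loss='soft_l1'); print(r.x*[1000,1000,1000,57.3],r.fun)
g=lambda v:(proj(w,X(np.r_[v[:2],z,v[2]],M))-px).ravel()
for z in (0,.002,.005,.007):
    q=least_squares(g,[0,0,.3]); print(z,q.x,q.cost)
# pixel of bore: predicted tip of post now for O heights
E
```

```text
[ 0.2126 -0.6814  1.9552 17.8017] [ 0.4495  0.2677 -0.3207  0.309  -0.2696  0.2859  0.3867  0.1045 -1.6647
 -0.5038  0.82   -0.6707]
0 [ 0.0004 -0.0009  0.3118] 2.5498523295657396
0.002 [ 0.0003 -0.0007  0.3118] 2.438381171332732
0.005 [ 0.0002 -0.0003  0.3118] 3.264981627793938
0.007 [ 0.0002 -0.0001  0.3118] 4.514510508225438
```

>>> send_rows([
  [[-1.5,1,8],[-0.2,0,0],1],
  [[0,0,10],[0,0,0],1],
  [[0,0,10],[0,0,0],1],
  [[0,0,8],[0,0,0],1],
  [[0,0,2],[0,0,0],1],
])

```text
time: 17.87
ee_pos: [0.6194, 0.1964, 0.1613]
eef_rot: [2.642, 0.15, 2.106]
contact_force: [-0.0, 0.3, -0.1]
gripper_width: 0.0003
```

```bash
python3 -c "
from h import *
sp(107.4)"
```

```text
t=17.87 loc(mm, spindle up-slope x,y,z)=[-1.7675 -2.3903 67.6609] toolcorr=[ 1.7567  2.3982 -0.0106] rot=[-0.2295  0.0311 -0.1039] F_sp=[ 0.006   0.3055 -0.0622] Tq=[-0.0498  0.3766  0.0057] w=0.3
```

>>> send_rows([
  [[0.5,1.5,1.5],[-0.2,0,0],1],
])

```text
time: 17.95
ee_pos: [0.6208, 0.1977, 0.1588]
eef_rot: [2.64, 0.149, 2.106]
contact_force: [-0.1, 1.0, -0.6]
gripper_width: 0.0003
```

>>> send_rows([
  [[0,0,1.5],[0,0,0],1],
])

```text
time: 18.03
ee_pos: [0.6216, 0.1982, 0.1574]
eef_rot: [2.641, 0.149, 2.107]
contact_force: [-33.0, -12.6, 45.0]
gripper_width: 0.0003
```

```bash
python3 -c "
from h import *
sp(107.4)"
```

```text
t=18.03 loc(mm, spindle up-slope x,y,z)=[-1.4869 -1.3034 62.9291] toolcorr=[ 0.8022  1.8073 -0.005 ] rot=[-0.1599 -0.0016 -0.0964] F_sp=[-7.9714 -3.2613 56.5566] Tq=[-0.593   2.2587 -0.0256] w=0.3
```

The post end was met 30.6 mm above the hub-top contact (30 expected, small load differences), so the long paddle is fully home. My spindle origin was about 5 mm too low along the axis, and I'll correct it. Now for the short paddle.

>>> send_rows([
  [[0,0,-10],[0,0,0],1],
  [[0,0,-25],[0,0,0],0],
  [[0,0,-30],[0,0,0],0],
])

```text
time: 18.28
ee_pos: [0.5888, 0.1896, 0.2094]
eef_rot: [2.649, 0.146, 2.109]
contact_force: [-0.9, -1.2, 1.2]
gripper_width: 0.0103
```

```bash
cat >> h.py <<'E'
O=np.array([.657,.2094,.096])+.005*NX
E
python3 - <<'E'
from h import *
plan([.516,-.126,.14],Rd(114.4))
E
```

```text
from [0.5888 0.1896 0.2094] [2.6487 0.1459 2.1091] D=331.2mm A=30.5deg n=9
step rot(deg) each: [3.18 0.73 0.93]
0 [-24.6 -27.4  -1.7]
1 [-25.  -27.   -0.6]
2 [-25.4 -26.6   0.6]
3 [-25.9 -26.1   1.7]
4 [-26.3 -25.6   2.8]
5 [-26.8 -25.    3.9]
6 [-27.2 -24.3   4.9]
7 [-27.7 -23.5   5.9]
8 [-28.1 -22.7   6.8]
```

>>> send_rows([
  [[-24.5,-27,-6],[3.2,0.7,0.9],0],
  [[-25,-27,-4],[3.2,0.7,0.9],0],
  [[-25.5,-26.5,0],[3.2,0.7,0.9],0],
  [[-26,-26,2],[3.2,0.7,0.9],0],
  [[-26,-25.5,3],[3.2,0.7,0.9],0],
])

```text
time: 18.7
ee_pos: [0.5449, 0.02, 0.1862]
eef_rot: [2.917, 0.061, 2.074]
contact_force: [1.3, -0.8, -0.5]
gripper_width: 0.0438
```

>>> send_rows([
  [[-27,-25,4],[3.2,0.7,0.9],0],
  [[-27,-24,5],[3.2,0.7,0.9],0],
  [[-27.5,-23.5,6],[3.2,0.7,0.9],0],
  [[-22,-18,7],[3.2,0.7,0.9],0],
  [[0,0,0],[0,0,0],0],
])

```text
time: 19.12
ee_pos: [0.5145, -0.1285, 0.1536]
eef_rot: [-3.131, 0.005, 2.002]
contact_force: [0.6, 0.1, -0.0]
gripper_width: 0.0773
```

```bash
python3 - <<'E'
from h import *
plan([.516,-.126,.12],Rd(114.4)); p,r,st=tool(); print(st['time'],st['qpos'],st['gripper_width'])
np.savez("w15.npz",**dict(zip("KRt",P("wrist"))))
im=cams.snapshot("wrist"); cv2.imwrite("pics/w15.png",im[:,:,::-1])
E
```

```text
from [ 0.5145 -0.1285  0.1536] [-3.1307  0.0045  2.0021] D=33.7mm A=0.7deg n=1
step rot(deg) each: [-0.62  0.26  0.31]
0 [ 1.8  2.8 33.5]
19.1167 [ 0.7593  0.4314 -0.797   1.9198  0.386   0.9553  0.2086] 0.0772588704568074
```

View pics/w15.png

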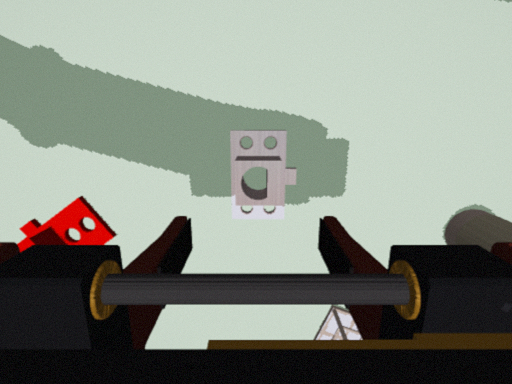

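```bash
python3 - <<'E'
import cv2
a=cv2.imread("pics/w15.png"); cv2.imwrite("pics/w15c.png",cv2.resize(a[120:230,215:315],(545,600),interpolation=cv2.INTER_CUBIC))
E
```

```text
(no output)
```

View pics/w15c.png

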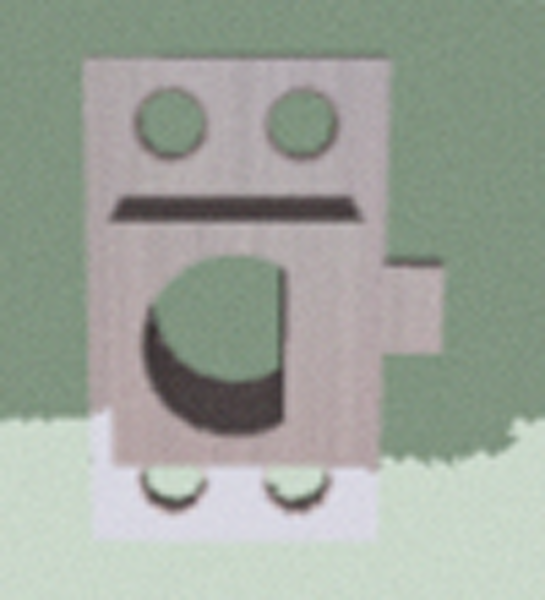

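```bash
python3 - <<'E'
from h import *
d=np.load("w15.npz"); w=(d['K'],d['R'],d['t']); s=5.4545
f=lambda q:np.array(q)/s+(215,120)-.41
X=onz(w,f([(84,59),(391,59),(376,540),(93,540)]),.008)[:,:2]
print([np.linalg.norm(X[i]-X[(i+1)%4]) for i in range(4)])
y=X[0]+X[1]-X[2]-X[3]; x=X[1]+X[2]-X[0]-X[3]; yaw=np.degrees(np.arctan2(y[1],y[0])); print(yaw,np.degrees(np.arctan2(x[1],x[0]))+90,"centre",X.mean(0))
print("bore",onz(w,f([(235,346)]),.04), "hub",onz(w,f([(109,221),(363,221),(380,466),(112,466)]),.04)[:,:2].mean(0))
c=X.mean(0); plan([c[0],c[1],.008],Rd(yaw),1)
E
```

```text
[np.float64(0.05968940613407953), np.float64(0.09942917470545597), np.float64(0.0597058325126268), np.float64(0.0996375431679861)]
114.58282454499717 114.91305126137638 centre [ 0.5158 -0.1255]
bore [[ 0.5156 -0.1254  0.04  ]] hub [ 0.5166 -0.1249]
from [ 0.5148 -0.1259  0.1541] [-3.1337  0.0043  2.0045] D=146.1mm A=0.6deg n=1
step rot(deg) each: [-0.45  0.25  0.26]
0 [  0.6   2.2 146.1]
```

>>> send_rows([
  [[0.3,1,30],[-0.2,0.1,0.1],0],
  [[0.3,1,30],[-0.2,0.1,0.1],0],
  [[0,0,28],[0,0,0],0],
  [[0,0,20],[0,0,0],0],
  [[0,0,10],[0,0,0],0],
])

```text
time: 19.58
ee_pos: [0.5227, -0.1199, 0.0366]
eef_rot: [3.127, 0.006, 2.004]
contact_force: [0.6, -0.1, 0.6]
gripper_width: 0.0877
```

```bash
python3 - <<'E'
from h import *
plan([.5160,-.1253,.008],Rd(114.7),1); print(tool()[2]['gripper_width'])
E
```

```text
from [ 0.5227 -0.1199  0.0366] [3.1271 0.006  2.0042] D=29.9mm A=0.9deg n=1
step rot(deg) each: [0.83 0.34 0.14]
0 [-1.9 -8.8 28.5]
0.08769877408955168
```

>>> send_rows([
  [[-1,-5,8],[0.5,0.2,0],0],
  [[-0.5,-3,8],[0.3,0.1,0.1],0],
  [[0,0,5],[0,0,0],0],
  [[0,0,0],[0,0,0],0],
])

```text
time: 19.92
ee_pos: [0.516, -0.1216, 0.0143]
eef_rot: [3.141, -0.001, 2.007]
contact_force: [-0.5, 0.8, -0.5]
gripper_width: 0.088
```

```bash
python3 - <<'E'
from h import *
plan([.5160,-.1253,.008],Rd(114.7),1); print(tool()[2]['gripper_width'])
E
```

```text
from [ 0.516  -0.1216  0.0143] [ 3.1407 -0.0009  2.0069] D=7.3mm A=0.3deg n=1
step rot(deg) each: [ 0.05 -0.05  0.29]
0 [-3.3 -1.6  6.3]
0.08803850378311671
```

>>> send_rows([
  [[-3,-1.5,6],[0,0,0.3],0],
  [[0,0,0],[0,0,0],0.2],
  [[0,0,0],[0,0,0],0.3],
])

```text
time: 20.17
ee_pos: [0.5177, -0.1255, 0.0096]
eef_rot: [3.138, 0.001, 2.001]
contact_force: [1.2, 0.2, 0.9]
gripper_width: 0.078
```

```bash
python3 - <<'E'
from h import *
plan([.5160,-.1253,.008],Rd(114.7),1); print(tool()[2]['gripper_width'])
E
```

```text
from [ 0.5177 -0.1255  0.0096] [3.1376 0.0013 2.0009] D=2.4mm A=0.2deg n=1
step rot(deg) each: [ 0.23  0.07 -0.06]
0 [ 0.8 -1.5  1.6]
0.07795508861806731
```

>>> send_rows([
  [[0.8,-1.5,1],[0,0,0],0.6],
  [[0,0,0],[0,0,0],1],
  [[0,0,0],[0,0,0],1],
  [[0,0,0],[0,0,0],1],
  [[0,0,0],[0,0,0],1],
], squeeze=50)

```text
time: 20.58
ee_pos: [0.5168, -0.1261, 0.01]
eef_rot: [3.136, 0.003, 2.0]
contact_force: [0.4, 0.5, -2.0]
gripper_width: 0.0455
```

>>> send_rows([
  [[0,0,0],[0,0,0],1],
  [[0,0,0],[0,0,0],1],
  [[0,0,0],[0,0,0],1],
])

```text
time: 20.83
ee_pos: [0.5167, -0.126, 0.01]
eef_rot: [3.136, 0.003, 2.0]
contact_force: [-0.6, -0.3, 0.0]
gripper_width: 0.0458
```

```bash
python3 - <<'E'
from h import *
plan([.5160,-.1253,.008],Rd(114.7),1); print(tool()[2]['gripper_width'])
E
```

```text
from [ 0.5167 -0.126   0.01  ] [3.1359 0.0032 1.9999] D=2.2mm A=0.4deg n=1
step rot(deg) each: [ 0.33  0.18 -0.11]
0 [ 1.  -0.4  2. ]
0.04582035833431144
```

>>> send_rows([
  [[0,0,-15],[0,0,0],1],
  [[0,0,-30],[0,0,0],1],
  [[0,0,-38],[0,0,0],1],
  [[0,0,-38],[0,0,0],1],
  [[0,0,-30],[0,0,0],1],
])

```text
time: 21.25
ee_pos: [0.509, -0.1246, 0.1579]
eef_rot: [-3.133, -0.01, 2.002]
contact_force: [0.4, -0.9, -2.9]
gripper_width: 0.0458
```

```bash
cat >> h.py <<'E'
OFF=np.array([.001,0,.010]); PHI=107.6
def target(hz): # TCP for short paddle origin hz (m) up the spindle
    Rt=Rsp(np.radians(PHI)); return O+hz*NX-Rt.apply(OFF),Rt
def sps():
    p,r,st=tool(); Rs=R.from_euler('z',MY)*R.from_euler('y',-np.pi/6)
    l=Rs.inv().apply(p+r.apply(OFF)-O)*1000
    e=np.degrees((r.inv()*Rsp(np.radians(PHI))).as_rotvec()); ts=r.inv().apply(Rs.apply([-l[0],-l[1],0]))
    print(f"t={st['time']:.2f} loc={l} toolcorr={ts} rot={e} F_sp={Rs.inv().apply(st['contact_force'])} w={st['gripper_width']*1000:.1f}")
E
python3 - <<'E'
from h import *
print(tool()[2]['gripper_width'],tool()[2]['contact_force'])
plan(*target(.13))
im=cams.snapshot("wrist"); cv2.imwrite("pics/w16.png",im[:,:,::-1])
E
```

```text
0.045798913233256466 [ 0.3919 -0.9376 -2.8634]
from [ 0.509  -0.1246  0.1579] [-3.1328 -0.0102  2.0021] D=329.6mm A=31.8deg n=9
step rot(deg) each: [-3.3  -0.84 -0.93]
0 [28.1 22.5 -7. ]
1 [27.6 23.3 -6.1]
2 [27.1 24.1 -5.1]
3 [26.7 24.8 -4.1]
4 [26.2 25.4 -3.1]
5 [25.8 26.  -2. ]
6 [25.3 26.5 -0.8]
7 [24.9 26.9  0.3]
8 [24.4 27.2  1.5]
```

View pics/w16.png

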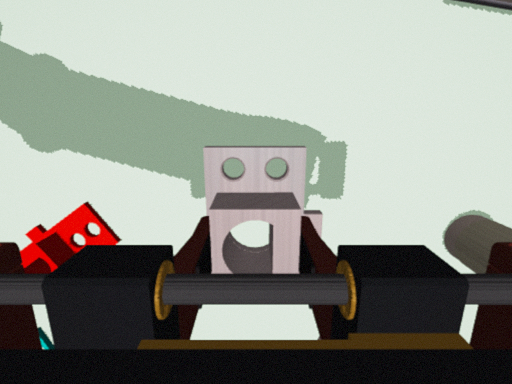

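>>> send_rows([
  [[28,22.5,-18],[-3.3,-0.8,-0.9],1],
  [[27.5,23,-16],[-3.3,-0.8,-0.9],1],
  [[27,24,-10],[-3.3,-0.8,-0.9],1],
  [[26.5,25,-5],[-3.3,-0.8,-0.9],1],
  [[26,25.5,-3],[-3.3,-0.8,-0.9],1],
])

```text
time: 21.72
ee_pos: [0.5575, 0.0423, 0.2264]
eef_rot: [2.849, 0.081, 2.056]
contact_force: [1.3, 0.4, -2.4]
gripper_width: 0.0459
```

>>> send_rows([
  [[26,26,-2],[-3.3,-0.8,-0.9],1],
  [[25,26.5,0],[-3.3,-0.8,-0.9],1],
  [[22,23,2],[-3.3,-0.8,-0.9],1],
  [[10,12,4],[-3.3,-0.8,-0.9],1],
  [[0,0,0],[0,0,0],1],
])

```text
time: 22.13
ee_pos: [0.5869, 0.1719, 0.2472]
eef_rot: [2.608, 0.158, 2.106]
contact_force: [-0.8, -0.5, -2.4]
gripper_width: 0.046
```

```bash
python3 - <<'E'
from h import *
sps()
plan(*target(.10),1)
E
```

```text
t=22.13 loc=[  8.4158 -16.2808 154.7243] toolcorr=[18.0572 -3.1258 -0.2396] rot=[ 1.7134  0.4649 -0.096 ] F_sp=[-1.9381 -0.2965 -1.6272] w=46.0
from [0.5869 0.1719 0.2472] [2.6077 0.158  2.1056] D=57.7mm A=1.8deg n=1
step rot(deg) each: [ 1.71  0.46 -0.1 ]
0 [18.4 -4.5 54.5]
```

>>> send_rows([
  [[9,-2,14],[0.9,0.3,0],1],
  [[8,-1,14],[0.8,0.2,-0.1],1],
  [[0,0,12],[0,0,0],1],
  [[0,0,4],[0,0,0],1],
])

```text
time: 22.47
ee_pos: [0.5958, 0.1882, 0.202]
eef_rot: [2.649, 0.154, 2.111]
contact_force: [-0.6, 0.9, -1.8]
gripper_width: 0.0458
```

```bash
python3 - <<'E'
from h import *
sps()
E
```

```text
t=22.47 loc=[ -3.4262  -3.008  109.1029] toolcorr=[ 1.8258  4.1774 -0.0486] rot=[-0.6195  0.1094  0.074 ] F_sp=[-1.185   1.0202 -1.4158] w=45.8
```

>>> send_rows([
  [[1.8,4,8],[-0.6,0.1,0],1],
  [[0,0,8],[0,0,0],1],
  [[0,0,2],[0,0,0],1],
])

```text
time: 22.72
ee_pos: [0.6061, 0.19, 0.1848]
eef_rot: [2.647, 0.152, 2.108]
contact_force: [-0.7, 0.9, -2.5]
gripper_width: 0.0457
```

```bash
python3 - <<'E'
from h import *
sps()
p,r,st=tool(); po=p+r.apply(OFF); z=r.as_matrix()[:,2]
P3=np.array([po,po-.04*z,O,O+.07*NX])
for n,(x0,y0) in (("side",(150,160)),("scene",(230,180))):
    a=cams.snapshot(n)[:,:,::-1].copy(); q=proj(P(n),P3)
    A=cv2.resize(a[y0:y0+100,x0:x0+110],None,fx=6,fy=6,interpolation=cv2.INTER_CUBIC)
    for k,u in enumerate(q): cv2.circle(A,tuple(np.int32((u-(x0,y0)+.5)*6)),3,[(0,0,255),(0,255,255),(255,0,0),(255,0,255)][k],-1)
    cv2.imwrite(f"pics/{n}13d.png",A)
E
```

```text
t=22.72 loc=[-2.9598 -4.0613 89.0244] toolcorr=[ 2.9849  4.0427 -0.0406] rot=[-0.5016  0.0995 -0.124 ] F_sp=[-1.6561  1.0827 -1.9339] w=45.7
```

View pics/scene13d.png

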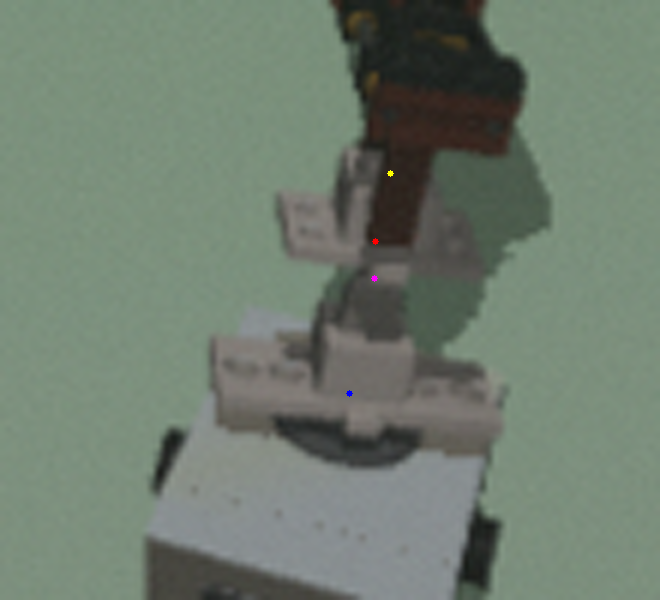

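View pics/side13d.png

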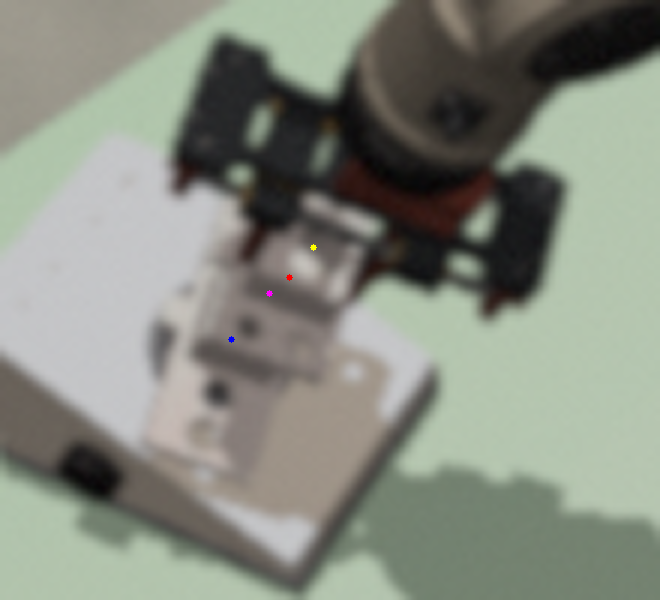

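The scene view shows the long paddle seated on the ring, the post standing out of its hub at (370,290), and the short paddle above it. I'll correct the 3 to 4 mm sideways offset first.

>>> send_rows([
  [[3,4,0],[-0.5,0.1,-0.1],1],
  [[0,0,0],[0,0,0],1],
])

```text
time: 22.98
ee_pos: [0.6077, 0.1942, 0.1877]
eef_rot: [2.637, 0.152, 2.109]
contact_force: [0.8, -0.1, -2.2]
gripper_width: 0.0458
```

```bash
python3 - <<'E'
from h import *
sps()
E
```

```text
t=22.98 loc=[ 0.8805 -0.4156 90.2244] toolcorr=[ 0.6613 -0.7146 -0.0014] rot=[ 0.0747  0.0433 -0.0866] F_sp=[-0.4843 -0.2699 -2.2563] w=45.8
```

>>> send_rows([
  [[0.6,-0.7,5],[0,0,0],1],
  [[0,0,5],[0,0,0],1],
  [[0,0,3],[0,0,0],1],
])

```text
time: 23.23
ee_pos: [0.6141, 0.1958, 0.1773]
eef_rot: [2.634, 0.153, 2.108]
contact_force: [0.5, -0.5, -2.2]
gripper_width: 0.0462
```

```bash
python3 - <<'E'
from h import *
sps()
E
```

```text
t=23.23 loc=[ 1.4074 -0.6526 77.867 ] toolcorr=[ 1.0454 -1.1463 -0.0071] rot=[ 0.2105  0.1561 -0.1133] F_sp=[-0.783  -0.6417 -2.1046] w=46.2
```

>>> send_rows([
  [[1,-1.3,4],[0.2,0.1,-0.1],1],
  [[0,-0.4,4],[0,0,0],1],
  [[0,0,3],[0,0,0],1],
])

```text
time: 23.48
ee_pos: [0.618, 0.1974, 0.1655]
eef_rot: [2.639, 0.153, 2.111]
contact_force: [-0.3, -0.2, -2.6]
gripper_width: 0.0459
```

```bash
python3 - <<'E'
from h import *
sps()
E
```

```text
t=23.48 loc=[-0.8468 -0.1821 65.5682] toolcorr=[-0.0826  0.8622 -0.0003] rot=[-0.0277  0.049   0.0078] F_sp=[-1.5776 -0.1143 -2.1312] w=45.9
```

>>> send_rows([
  [[0,0.8,4],[0,0,0],1],
  [[0,0,4],[0,0,0],1],
  [[0,0,3],[0,0,0],1],
])

```text
time: 23.73
ee_pos: [0.6244, 0.1996, 0.1549]
eef_rot: [2.64, 0.152, 2.111]
contact_force: [1.1, 0.7, -1.7]
gripper_width: 0.0456
```

```bash
python3 - <<'E'
from h import *
sps()
E
```

```text
t=23.73 loc=[-0.3197  0.223  53.0376] toolcorr=[-0.3093  0.2372 -0.0001] rot=[-0.0586  0.026   0.0184] F_sp=[ 0.2269  0.39   -2.1076] w=45.6
```

>>> send_rows([
  [[0,0,4],[0,0,0],1],
  [[0,0,4],[0,0,0],1],
  [[0,0,1],[0,0,0],1],
])

```text
time: 23.98
ee_pos: [0.6293, 0.201, 0.1457]
eef_rot: [2.64, 0.152, 2.111]
contact_force: [-0.0, -1.3, -2.4]
gripper_width: 0.0458
```

>>> send_rows([
  [[0,0,1.5],[0,0,0],1],
])

```text
time: 24.07
ee_pos: [0.6301, 0.2013, 0.1442]
eef_rot: [2.64, 0.152, 2.112]
contact_force: [-17.3, -6.6, 23.2]
gripper_width: 0.0453
```

```bash
python3 - <<'E'
from h import *
sps()
E
```

```text
t=24.07 loc=[-0.5119  0.4058 40.7913] toolcorr=[-0.5417  0.3651 -0.0005] rot=[-0.0843 -0.0013  0.0219] F_sp=[-4.3348 -1.7187 29.3392] w=45.3
```

>>> send_rows([
  [[0,0.3,1.5],[0,0,0],1],
])

```text
time: 24.15
ee_pos: [0.6303, 0.2014, 0.1441]
eef_rot: [2.64, 0.154, 2.111]
contact_force: [-34.3, -12.6, 37.9]
gripper_width: 0.0456
```

```bash
python3 - <<'E'
from h import *
sps()
E
```

```text
t=24.15 loc=[-0.378   0.4466 40.5993] toolcorr=[-0.5402  0.2247  0.0007] rot=[-0.1049  0.1206  0.0631] F_sp=[-12.6123  -2.8662  51.0553] w=45.6
```

>>> send_rows([
  [[0,0,-0.7],[0,0,0],0.35],
  [[0,0,0],[0,0,0],0.3],
  [[0,0,0],[0,0,0],0.3],
  [[0,0,0],[0,0,0],0.3],
  [[0,0,-10],[0,0,0],0.3],
])

```text
time: 24.57
ee_pos: [0.6263, 0.201, 0.1552]
eef_rot: [2.637, 0.155, 2.111]
contact_force: [-0.6, -0.2, -0.1]
gripper_width: 0.0614
```

>>> send_rows([
  [[0,0,-15],[0,0,0],0.3],
  [[0,0,-15],[0,0,0],0.57],
  [[0,0,0],[0,0,0],0.57],
  [[0,0,0],[0,0,0],0.57],
  [[0,0,0],[0,0,0],0.57],
], squeeze=10)

```text
time: 24.98
ee_pos: [0.613, 0.1975, 0.1832]
eef_rot: [2.633, 0.155, 2.111]
contact_force: [-0.5, 1.0, -0.2]
gripper_width: 0.0393
```

```bash
python3 - <<'E'
from h import *
sps()
for n,(x0,y0) in (("side",(150,160)),("scene",(230,190))):
    a=cams.snapshot(n)[:,:,::-1].copy()
    A=cv2.resize(a[y0:y0+90,x0:x0+100],None,fx=6.5,fy=6.5,interpolation=cv2.INTER_CUBIC); A=np.clip(A*1.4,0,255).astype(np.uint8); cv2.imwrite(f"pics/{n}14d.png",A)
im=cams.snapshot("wrist"); cv2.imwrite("pics/w17.png",im[:,:,::-1])
E
```

```text
t=24.98 loc=[ 3.9251  1.3159 83.2948] toolcorr=[-0.0628 -4.1393 -0.0206] rot=[0.288  0.1745 0.0652] F_sp=[-0.3038  1.1118 -0.0907] w=39.3
```

View pics/scene14d.png

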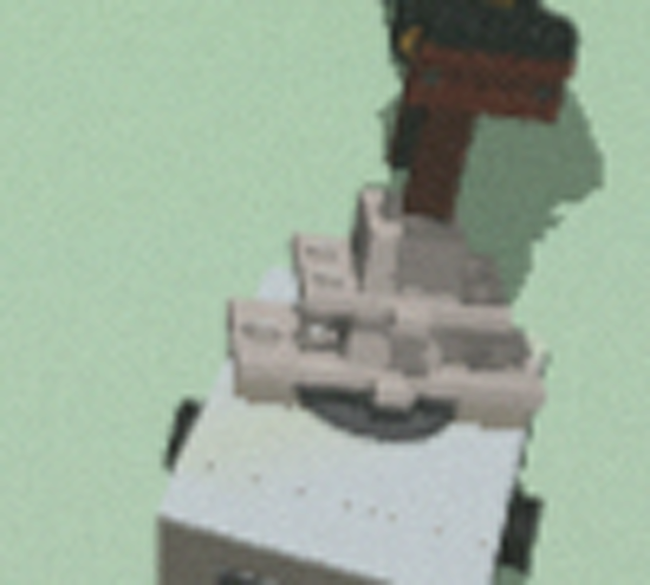

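View pics/w17.png

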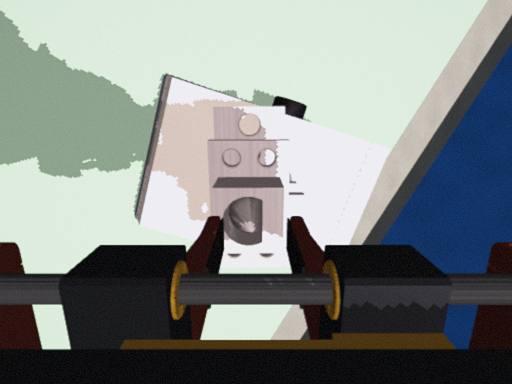

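>>> send_rows([
  [[0,-3,3],[0.2,0.1,0],0.57],
  [[0,-1.5,4],[0,0,0],0.57],
  [[0,0,3],[0,0,0],0.57],
])

```text
time: 25.38
ee_pos: [0.6143, 0.1965, 0.1699]
eef_rot: [2.64, 0.152, 2.112]
contact_force: [0.4, 0.2, 0.2]
gripper_width: 0.0379
```

```bash
python3 - <<'E'
from h import *
sps()
E
```

```text
t=25.38 loc=[-1.9685  0.0432 71.3005] toolcorr=[-0.6388  1.8624 -0.0018] rot=[-0.0547 -0.0044  0.0762] F_sp=[ 0.514   0.0797 -0.0398] w=37.9
```

>>> send_rows([
  [[-0.5,1.8,1],[0,0,0],0.57],
  [[0,0,1.5],[0,0,0],0.57],
])

```text
time: 25.55
ee_pos: [0.617, 0.1974, 0.1671]
eef_rot: [2.641, 0.152, 2.113]
contact_force: [-0.3, 0.3, 0.9]
gripper_width: 0.0382
```

>>> send_rows([
  [[0,0,1.5],[0,0,0],0.57],
])

```text
time: 25.63
ee_pos: [0.6176, 0.1975, 0.1664]
eef_rot: [2.642, 0.153, 2.113]
contact_force: [-30.9, -10.4, 38.4]
gripper_width: 0.0376
```

```bash
python3 - <<'E'
from h import *
sps()
E
```

```text
t=25.63 loc=[-0.774   0.1232 66.5881] toolcorr=[-0.3528  0.6999 -0.0018] rot=[-0.1607  0.0336  0.1089] F_sp=[-8.9886 -1.6834 49.5373] w=37.6
```

>>> send_rows([
  [[0,0,2],[0,0,0],0.57],
])

```text
time: 25.72
ee_pos: [0.6177, 0.1976, 0.1664]
eef_rot: [2.642, 0.156, 2.112]
contact_force: [-37.6, -13.9, 47.0]
gripper_width: 0.0377
```

```bash
python3 - <<'E'
from h import *
sps()
E
```

```text
t=25.72 loc=[-0.641   0.1104 66.4288] toolcorr=[-0.3007  0.5768 -0.0007] rot=[-0.1774  0.2107  0.1626] F_sp=[-11.0763  -3.2606  60.6676] w=37.7
```

>>> send_rows([
  [[0,0,-5],[0,0,0],0.57],
  [[0,0,-20],[0,0,0],0.57],
  [[0,0,-35],[0,0,0],0.3],
  [[0,0,-35],[0,0,0],0.1],
  [[0,0,-20],[0,0,0],0],
])

```text
time: 26.13
ee_pos: [0.559, 0.1837, 0.265]
eef_rot: [2.65, 0.154, 2.117]
contact_force: [-0.2, 0.2, 0.3]
gripper_width: 0.0542
```

>>> send_rows([
  [[0,0,0],[0,0,0],0],
  [[0,0,0],[0,0,0],0],
  [[0,0,0],[0,0,0],0],
])

```text
time: 26.38
ee_pos: [0.56, 0.1835, 0.2692]
eef_rot: [2.643, 0.159, 2.114]
contact_force: [0.3, -0.1, 0.4]
gripper_width: 0.0742
```

```bash
python3 - <<'E'
from h import *
sps()
np.savez("w18.npz",**dict(zip("KRt",P("wrist"))))
im=cams.snapshot("wrist"); cv2.imwrite("pics/w18.png",im[:,:,::-1])
a=cams.snapshot("scene")[:,:,::-1]; cv2.imwrite("pics/scene18.png",a)
cv2.imwrite("pics/w18c.png",cv2.resize(im[80:270,150:370,::-1],None,fx=3.1,fy=3.1,interpolation=cv2.INTER_CUBIC))
A=cv2.resize(a[190:280,230:330],None,fx=6.5,fy=6.5,interpolation=cv2.INTER_CUBIC); cv2.imwrite("pics/scene18d.png",np.clip(A*1.5,0,255).astype(np.uint8))
E
```

```text
t=26.38 loc=[ -0.6278   2.0622 185.1527] toolcorr=[-2.1553 -0.0383  0.011 ] rot=[-0.2567  0.2875  0.351 ] F_sp=[ 0.4197 -0.1397  0.2588] w=74.2
```

View pics/w18c.png

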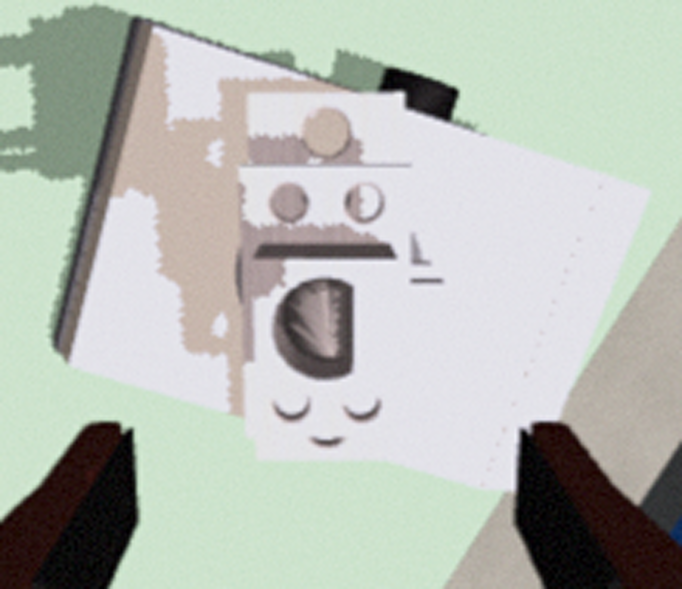

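View pics/scene18d.png

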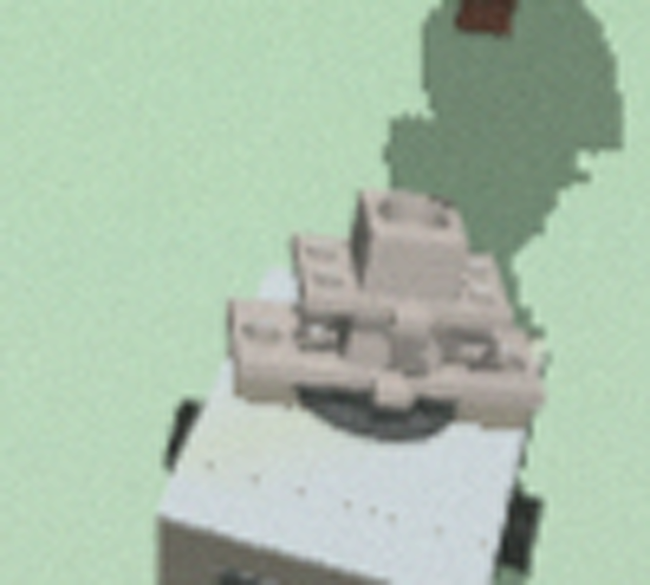

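View pics/scene18.png

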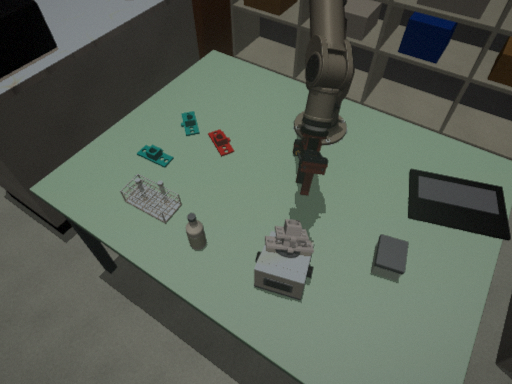

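Both paddles are stacked on the post with their tabs aligned, and the post end shows inside the short hub's bore at about (325,325) in the crop. The bottle, rack, box and look-alikes are at the same pixels as at the start. I'll hand in.

```bash
python3 -c "
from cell import close_job
print(close_job())"
```

```text
the job is handed in; nothing more can be done
None
```

I fitted the long paddle and then the short one on the D-post, flats matched and hubs up. Both are let go, the gripper is clear of them, and I handed the job in at about 26.5 s.

**Seating**
- **Long paddle:** it hit a hard stop under about 67 N, and again under about 100 N from the fingertips. A touch on the post end came 30.6 mm above the hub-top contact, against 30 mm expected, so it is home.
- **Short paddle:** it hit a hard stop at 40.6 mm against 40 mm expected. A fingertip push on its hub under 50–61 N met contact within 0.4 mm of where it should.

**Last pictures:** both tabs point the same way and the post end sits inside the short hub. The bottle, rack, box and the red and turquoise look-alikes show no visible movement.

**What failed or disagreed**
- My first two closures on the long paddle missed. The pads end about 3–5 mm behind the reported TCP, not 25 mm ahead as stated.
- My camera-based spindle origin was about 5 mm too low along the axis. The contact touches corrected it.
- A camera check of the long paddle's height was inconclusive (2 ± 3 mm), so I relied on the touches.
- At the 67 N stop, the gripper's cross-bar was close to the post end. The later touches indicate the force went through the fingers and paddle, but I had no direct measurement of the bar.
- The highest contact force I read was about 101 N (limit 120 N).

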